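# Bar the stamp caddy and hold it up for wiping

### The job

I want to wipe the cabinet top under the steel carrying caddy. First lay the loose wooden bar into the two saddles over the bay that holds the stamp case, roughly centred so that both ends stick out alike, and let go of it; then take the caddy by its handle and lift it about 10 cm above the cabinet top, without tipping it and with the bar and contents still in place. Finish while holding it there, level and still, and leave everything else where it is.

Things in the scene. Friction and masses are not known exactly. Their poses are not given: they have to be found in the camera images.
- caddy: Loose open stainless steel carrying caddy, base 190 mm along its x, 184 mm along its y, walls 26 mm high, sheet 4 mm, empty mass 0.34 to 0.5 kg. Origin: centre of its underside, z up. A 30 mm high partition along x at y = 0 makes two bays, centred at y = -48 and +48 mm. Wooden handle above the partition; two saddles per bay. Same from either end
- handle (a point): Centre of the caddy's wooden handle: a flat-sided bar 116 mm along the caddy's x, 16 mm thick (y), 30 mm high, from 95 to 125 mm above the caddy's underside, on two thin posts at x = -52 and +52 mm
- saddles_a (a point): Midway between the two saddles of the bay at caddy y = +48 mm, at the height of their floors, 42 mm above the underside. They stand in the end walls at x = -92 and +92 mm; each is 6 mm thick, open along x, between two flared prongs that reach 61 mm high, 26 mm apart at the floor and 35 mm at the tips
- saddles_b (a point): The same point for the bay at caddy y = -48 mm, with two saddles of the same shape
- bar: Loose light wooden retaining bar, 240 mm along its x, 18 mm wide (y), 10 mm thick (z), about 70 g. In its middle stands a grip block 26 mm long (x), 18 mm wide (y), rising from the bar's top face to 40 mm above the underside. Lies flat on the cabinet top at the start, block upwards. Origin: centre of its underside
- stamp_case: Blue plastic stamp case with clip-on lid, 87 mm along x, 40 mm along y, 31 mm high, about 70 g; lies loose in one of the caddy's two bays (either one), on the 4 mm floor, its length roughly along the caddy's x. Origin: centre of its underside
- coin_tray: Shallow stainless steel coin tray with some coins fixed in it, 108 x 62 x 12 mm, 120 g; lies loose in the other bay. Origin: centre of its underside
- cat: Beige ceramic lucky cat figurine with one raised paw, about 75 mm wide, 120 mm high. Bystander. Origin: centre of its underside
- wedge: Black hard silicone doorstop wedge, 110 x 40 mm, up to 32 mm high, near the middle of the top. Bystander. Origin: centre of its underside
- brush: Grey plastic shoe brush lying bristles down, 150 x 46 mm, 36 mm high. Bystander. Origin: centre of its underside
- tin: Round metal shoe polish tin, 70 mm across, 31 mm high, near the middle of the top. Bystander. Origin: centre of its underside
- sanitizer: White bottle, 56 mm across, 150 mm high. Bystander. Origin: centre of its underside
- key_bowl: White ceramic key bowl, 100 mm across, 40 mm high. Bystander. Origin: centre of its underside
Not all that is in view belongs to the job. Several things have the shape of the bar; the one meant has the colours described above.

How it is judged (in metres and radians):
On the way:
1. the bar lies in both saddles over the stamp case's bay, let go, while the caddy still stands on the cabinet top (x of bar in the frame of caddy between -0.02 and 0.02 m and z of bar in the frame of caddy between 0.036 and 0.047 m and angle between the x axis of bar and the x axis of caddy, either way round below 0.08 rad and angle between the z axis of bar and the z axis of caddy, either way round below 0.08 rad and ((y of bar in the frame of caddy between 0.036 and 0.06 m and y of stamp_case in the frame of caddy between 0.01 and 0.09 m) or (y of bar in the frame of caddy between -0.06 and -0.036 m and y of stamp_case in the frame of caddy between -0.09 and -0.01 m)) and x of stamp_case in the frame of caddy between -0.09 and 0.09 m and y of stamp_case in the frame of caddy between -0.09 and 0.09 m and z of stamp_case in the frame of caddy between -0.002 and 0.015 m and x of coin_tray in the frame of caddy between -0.09 and 0.09 m and y of coin_tray in the frame of caddy between -0.09 and 0.09 m and z of coin_tray in the frame of caddy between -0.002 and 0.015 m and contact force between the fingers and bar below 0.1 N and height (world z) of caddy below 0.01 m and linear speed of bar below 0.03 m/s), for 0.3 s.
At the end, for the whole second after the job is handed in: Caddy held by the fingers alone, 60-150 mm above the top, within 0.10 rad of level, under 20 mm/s and 0.1 rad/s; the bar, untouched, in both saddles over the stamp case, within 20 mm of centred; case and coin tray in the caddy (x of bar in the frame of caddy between -0.02 and 0.02 m and z of bar in the frame of caddy between 0.036 and 0.047 m and angle between the x axis of bar and the x axis of caddy, either way round below 0.08 rad and angle between the z axis of bar and the z axis of caddy, either way round below 0.08 rad and ((y of bar in the frame of caddy between 0.036 and 0.06 m and y of stamp_case in the frame of caddy between 0.01 and 0.09 m) or (y of bar in the frame of caddy between -0.06 and -0.036 m and y of stamp_case in the frame of caddy between -0.09 and -0.01 m)) and x of stamp_case in the frame of caddy between -0.09 and 0.09 m and y of stamp_case in the frame of caddy between -0.09 and 0.09 m and z of stamp_case in the frame of caddy between -0.002 and 0.015 m and x of coin_tray in the frame of caddy between -0.09 and 0.09 m and y of coin_tray in the frame of caddy between -0.09 and 0.09 m and z of coin_tray in the frame of caddy between -0.002 and 0.015 m and contact force between the fingers and bar below 0.1 N and height (world z) of caddy between 0.06 and 0.15 m and angle between caddy's own z axis and vertical below 0.1 rad and linear speed of caddy below 0.02 m/s and angular speed of caddy below 0.1 rad/s and contact force between the fingers and caddy above 2 N and contact force between caddy and table below 0.1 N and contact force between caddy and cat below 0.1 N and contact force between caddy and wedge below 0.1 N and contact force between caddy and brush below 0.1 N and contact force between caddy and tin below 0.1 N and contact force between caddy and sanitizer below 0.1 N and contact force between caddy and key_bowl below 0.1 N); the arm keeps its last pose, push and grip.
It fails at once if the caddy is tipped by more than 0.3 rad (angle between caddy's own z axis and vertical above 0.3 rad).
It fails at once if a bystander is moved by more than 30 mm (distance of any of cat, wedge, brush, tin, sanitizer, key_bowl from where it was at the start of the episode above 0.03 m).
It also fails if it takes over 54 s, if anything falls off the work surface, if the arm or the gripper's body presses on something with over 40 N, if the wrist force passes 120 N, or if a joint passes its speed limit or range.

### The arm

A 6-joint arm with a two-finger parallel gripper is mounted at the origin on the work surface. World frame = base frame: x ahead of the robot, y to its left, z up, the work surface at z = 0. Lengths are in mm, angles in rad, forces in N, time in s.
With the tool pointing down it reaches from about 425 to 950 mm from the base axis. Payload 14.7 kg.
Tool frame: the origin (TCP) lies midway between the tips of the shut fingers; the grasp point (between the pads) lies pinch_z behind it (pinch_z is the distance from the TCP to the grasp point, in mm); z points along the fingers, y is the direction in which the jaws open and shut (so a half turn about z gives the same grasp; the last joint's range is limited). The gripper opens to 85 mm and grips with 20 to 120 N. Pads are 22 mm wide; open, the fingers measure 114 mm over their backs; the gripper's body (76 mm by 85 mm) begins 54 mm behind the grasp point. The pads swing forward as they close: fully open they stand 13 mm farther back than shut.
Start: joints at [1.115, 0.48, 1.596, -0, 1.065, -0.047], TCP at [258.356, 596.443, 231.297] pointing down, gripper open.
Joint ranges: [-2.75, 2.75], [-0.82, 2.05], [0.23, 2.67], [-1.56, 4.7], [0.09, 2.69], [-2.92, 2.92]. Speed limits (rad/s): [1.89, 1.89, 2.39, 3.01, 3.01, 3.01].

### API

Orientations are given as a unit quaternion [w, x, y, z].
In Python, from rig import * gives the robot as it stands.
- The arm moves only by the tool play_rows, never from a script. Its arguments are lists of equal length, an entry for each row: "delta_pos": the shift along the tool's x, y, z in m, a list of three; "rot": the turn, a rotation vector about the tool's x, y, z in degrees, a list of three; "gripper": the finger opening in m, from 0 to 0.0854. A call has 1 to 10 rows; each row shifts and turns the commanded pose from where the row before left it, along the tool's axes as they then stand; what a row does not reach is not made up. A row lasts 1/10 s, in which the tool goes at most 50 mm and 8.59 degrees, less where a joint would pass 70% of its speed; a pose out of reach is approached as far as the arm can. A call with a gripper value outside its range is refused whole. The fingers move at their own pace and stop on an object; "force" is the grip in N (left out, the last holds). Time passes only in rows, so rows that do not move let the fingers close. It gives the time, the measured TCP pose, the force and the opening at its end, in the units of the state.
- observe(): the state, without advancing time (a new reading comes with each control period).
- get_image(name): name is "scene" or "top" or "wrist"; returns a dict with "pixels" (384x512x3 uint8, red, green, blue), "range_z" (384x512 float32, mm along the optical axis (not along the pixel's ray), 0 where there is no reading), "fx", "fy", "cx", "cy" (pixels), "k1" (the pictures are not rectified: a ray, as slopes to the right and down, at radius r is drawn at 1 + k1 r^2 times it, then the intrinsics apply), "pose" (4x4, takes a point from camera to world coordinates). Camera axes: x right, y down, z forward; pixel columns grow to the right and rows downward; lengths in mm; the calibration is good to about 2 mm. A picture is of the moment at which its call begins.
- finish_job(): hands the job in, once; it reports no verdict.
Trained networks look in a picture, given as the dict that the camera call returned (one of the last four; its "shot" number tells which), for a name from the list of things; names that differ only in an ending like _2 or _b are one class to them, and where a whole thing is asked for, a point or a joint stands for the part that bears it (a point fixed in the world has none). Each returns a list of dicts, best first, with "p" (0 to 1); they miss things now and then, are a little off and sometimes report something else, mostly with a low value. They report only what shows in the picture. A call takes as long as a camera call. They do not tell look-alikes from the thing itself.
- masks_of(picture, name): "pixels" (384x512 bool, what is visible of it) and "bbox" ([centre column, centre row, width, height] in pixels, round what is visible of it).
- pinpoint(picture, name): "uv" ([column, row] in pixels: a listed point, or the origin of a listed thing).
The state is a dict: "t": time; "joints": joint angles; "dq": joint speeds; "tau": joint torques, N m; "position": TCP position; "ee_rot": TCP orientation; "force": force on the tool from outside, world axes, zero at the start; "wrist_torque": the same for the moment, N m; "width": finger opening in mm.
Only numpy, scipy, OpenCV 4.12 (cv2) and the standard library are available. Lean on these libraries where they do the work, as an engineer would, in place of code of your own. Each camera call takes 0.05 s, during which the arm holds its last target.

## Working session

There is one attempt and no reset: what is moved stays moved. The work goes in short steps, Python scripts to look and compute and a tool call to move; the robot and the scene stay as the last step left them, time stands still between calls to the robot, and variables do not carry over. Pictures are saved under pics/ and viewed, and the job is handed in when it is done.

Besides the shell and the picture viewer there is one more tool, called after ">>>" in YAML: its name, and indented under it one key for each argument. play_rows: Moves the arm, as the interface text tells. Its arguments: {"type":"object","properties":{"delta_pos":{"type":"array","items":{"type":"array","items":{"type":"number"}}},"rot":{"type":"array","items":{"type":"array","items":{"type":"number"}}},"gripper":{"type":"array","items":{"type":"number"}},"force":{"type":"number"}},"required":["delta_pos","rot","gripper"]}

```bash
ls; mkdir -p pics
cat > h.py <<'E'
from rig import *
import numpy as np, cv2, pickle
def save(im,fn,crop=None,scale=1):
    p=im["pixels"][:,:,::-1]
    if crop: c0,r0,c1,r1=crop; p=p[r0:r1,c0:c1]
    p=cv2.resize(np.ascontiguousarray(p),None,fx=scale,fy=scale,interpolation=cv2.INTER_CUBIC)
    cv2.imwrite("pics/"+fn,p)
def ray(im,uv):
    uv=np.atleast_2d(np.asarray(uv,float))
    d=np.stack([(uv[:,0]-im["cx"])/im["fx"],(uv[:,1]-im["cy"])/im["fy"]],1)
    s=d.copy()
    for _ in range(20):
        s=d/(1+im["k1"]*(s**2).sum(1,keepdims=True))
    return np.c_[s,np.ones(len(s))]
def at_z(im,uv,z):
    r=ray(im,uv); T=np.array(im["pose"]); w=r@T[:3,:3].T
    k=(z-T[2,3])/w[:,2]
    return T[:3,3]+w*k[:,None]
def pts(im,mask=None):
    z=im["range_z"]; m=z>0
    if mask is not None: m&=mask
    v,u=np.nonzero(m)
    r=ray(im,np.c_[u,v])*z[v,u][:,None]
    T=np.array(im["pose"]); return r@T[:3,:3].T+T[:3,3], np.c_[u,v]
def proj(im,P):
    T=np.array(im["pose"]); P=np.atleast_2d(P); c=(P-T[:3,3])@T[:3,:3]
    s=c[:,:2]/c[:,2:]; s=s*(1+im["k1"]*(s**2).sum(1,keepdims=True))
    return np.c_[s[:,0]*im["fx"]+im["cx"],s[:,1]*im["fy"]+im["cy"]]
E
python3 - <<'E'
from h import *
o=observe();print(o)
for n in ["scene","top","wrist"]:
    im=get_image(n); save(im,f"a_{n}.png",scale=1.5); pickle.dump(im,open(f"a_{n}.pkl","wb"))
    print(n,im["fx"],im["k1"],np.round(im["pose"],3).tolist())
    if n!="wrist":
      for k in ["caddy","handle","saddles_a","bar","stamp_case","coin_tray"]:
        print(k,[(round(d["p"],2),np.round(d["uv"],1).tolist()) for d in pinpoint(im,k)][:5])
E
```

```text
pics
{'t': 0.0, 'joints': array([ 1.11538114e+00,  4.80858657e-01,  1.59684763e+00,  7.69317075e-06,
        1.06512625e+00, -4.65747951e-02]), 'dq': array([0.00064639, 0.00031861, 0.00043766, 0.00163174, 0.00056703,
       0.00131965]), 'tau': array([ 2.02665142e-03, -9.50655770e+01, -4.30197322e+01, -3.39537610e-05,
        1.21958106e-02, -3.93267430e-05]), 'position': array([258.18764061, 596.07610865, 230.66477939]), 'ee_rot': array([-1.57232371e-04,  2.03001250e-01,  9.79178282e-01, -5.99681317e-04]), 'force': array([ 0.11907609, -0.72164101,  0.06271614]), 'wrist_torque': array([ 0.00096956, -0.03010491,  0.00069215]), 'width': 85.30327203236727}
scene 419.86578496861006 -0.03215450536398235 [[-0.838, 0.316, -0.446, 1154.558], [0.546, 0.465, -0.697, 979.144], [-0.012, -0.827, -0.562, 897.823], [0.0, 0.0, 0.0, 1.0]]
caddy [(0.73, [275.1, 261.4]), (0.56, [266.4, 247.9])]
handle [(0.74, [275.3, 232.6])]
saddles_a [(0.97, [268.5, 242.8]), (0.75, [285.8, 255.3])]
bar [(0.79, [258.0, 165.9]), (0.75, [214.5, 189.1]), (0.59, [371.8, 235.5])]
stamp_case [(0.72, [266.1, 246.5])]
coin_tray [(0.55, [280.1, 266.2])]
top 484.4282698969844 -0.1354196035568058 [[0.006, -0.99, 0.137, 318.592], [-1.0, -0.006, 0.004, -9.237], [-0.003, -0.137, -0.991, 1559.556], [0.0, 0.0, 0.0, 1.0]]
caddy [(0.65, [195.1, 179.3])]
handle [(0.47, [102.1, 196.1]), (0.34, [290.5, 118.5])]
saddles_a [(0.87, [207.7, 177.3]), (0.62, [176.4, 177.4]), (0.48, [188.0, 176.6])]
bar [(0.71, [167.4, 282.2]), (0.7, [348.1, 268.8])]
stamp_case [(0.92, [205.3, 180.4])]
coin_tray [(0.69, [181.3, 177.8])]
wrist 283.40479143130517 -0.06846651618014506 [[0.397, 0.876, 0.273, 188.853], [0.918, -0.379, -0.118, 625.9], [0.0, 0.298, -0.955, 374.221], [0.0, 0.0, 0.0, 1.0]]
```

View pics/a_scene.png

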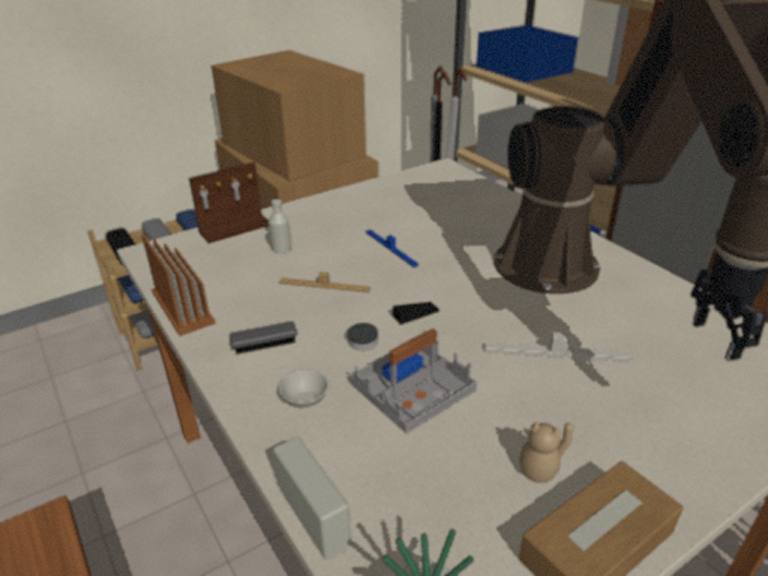

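View pics/a_top.png

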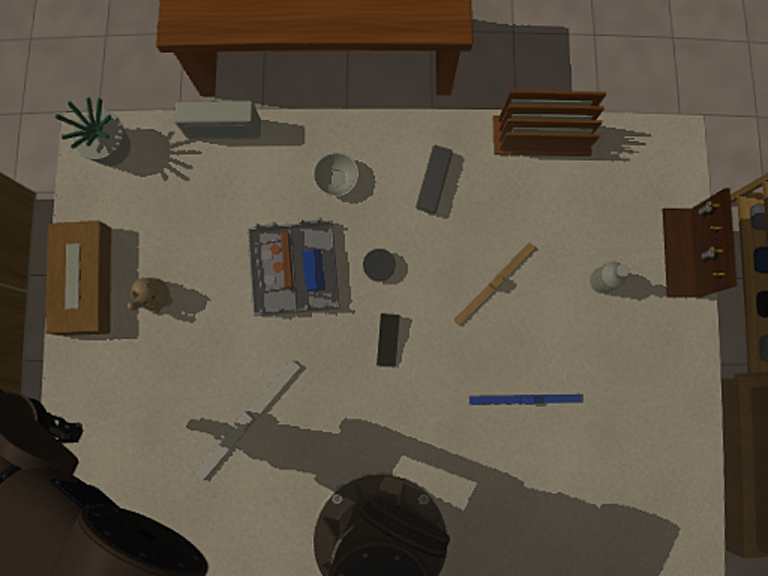

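View pics/a_wrist.png

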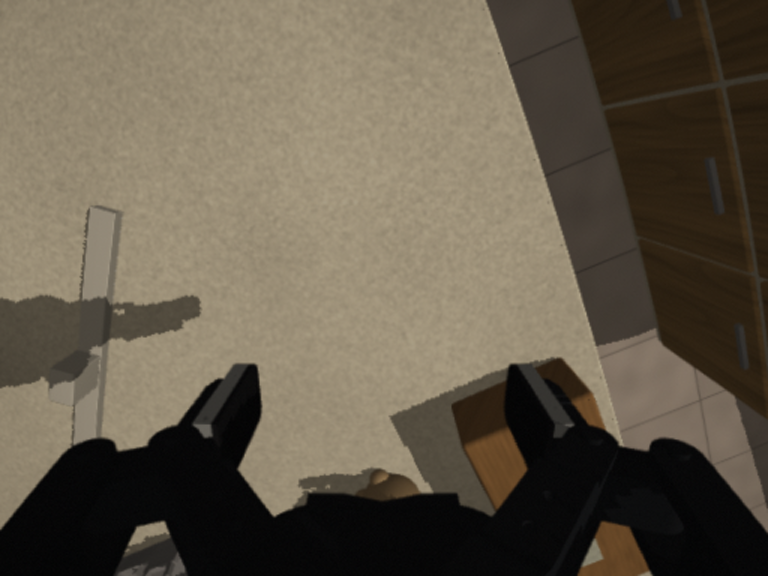

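Three bar-shaped things in the top picture (800-scale pixels): the tan wooden one at (496,284), the blue one at (526,399) and the grey-white one at (250,420). The tan one is the wooden bar. The stamp case (blue) is in the caddy's right bay at about (313,270). I'll confirm with a crop and measure.

Run:
```python
from h import *
im=pickle.load(open("a_top.pkl","rb"))
save(im,"b_bar.png",(290,150,375,230),6); save(im,"b_cad.png",(155,135,245,220),6)
hsv=cv2.cvtColor(im["pixels"],cv2.COLOR_RGB2HSV)
print(hsv[190,325],hsv[170,347], hsv[220,330])
P,uv=pts(im)
sel=(uv[:,0]>295)&(uv[:,0]<370)&(uv[:,1]>150)&(uv[:,1]<225)
Q=P[sel]; print("table z",np.median(Q[:,2]))
b=(Q[:,2]>6)&(Q[:,2]<60); print(b.sum())
B=Q[b]
r=cv2.minAreaRect(B[:,:2].astype(np.float32)); print("bar",r, cv2.boxPoints(r))
t=B[B[:,2]>25];print("block",t.mean(0),t.max(0),len(t))
b=B[(B[:,2]<14)];
from numpy.linalg import svd
c=B[:,:2].mean(0);u,s,vt=svd(B[:,:2]-c);print(c,vt[0],np.degrees(np.arctan2(vt[0,1],vt[0,0])))
pr=(B[:,:2]-c)@vt.T;print(pr.min(0),pr.max(0))
# caddy
sel=(uv[:,0]>155)&(uv[:,0]<240)&(uv[:,1]>135)&(uv[:,1]<220)
Q=P[sel]; C=Q[(Q[:,2]>12)&(Q[:,2]<80)]
r=cv2.minAreaRect(C[:,:2].astype(np.float32)); print("cad",r)
H=Q[(Q[:,2]>110)]; print("handle",len(H),H.mean(0)); r=cv2.minAreaRect(H[:,:2].astype(np.float32)); print(r,cv2.boxPoints(r))
for n in ["cat","wedge","brush","tin","sanitizer","key_bowl"]:
    pass
```

```text
[ 18 134 112] [ 18 139 103] [ 21  56 123]
table z -1.2678166982328776
406
bar ((554.4404296875, -254.75527954101562), (240.3860626220703, 236.43235778808594), 89.17227935791016) [[ 434.50027 -373.22803]
 [ 670.90796 -376.6435 ]
 [ 674.3806  -136.28253]
 [ 437.9729  -132.86707]]
block [ 545.87978331 -243.19325215   37.74972075] [ 561.33845031 -229.45777112   46.07575162] 50
[ 545.89791262 -242.3672878 ] [-0.73443003  0.67868441] 137.25907609808579
[-164.86581321 -133.72853161] [152.94286072 144.95074028]
cad ((577.0081176757812, 194.0102996826172), (192.52529907226562, 186.66580200195312), 5.459380149841309)
handle 220 [575.80902954 192.40243495 122.66417977]
((576.6981811523438, 193.26492309570312), (116.61601257324219, 16.89866828918457), 5.977184295654297) [[517.82733 195.59656]
 [519.587   178.78976]
 [635.56903 190.93329]
 [633.8094  207.74008]]
```

View pics/b_bar.png

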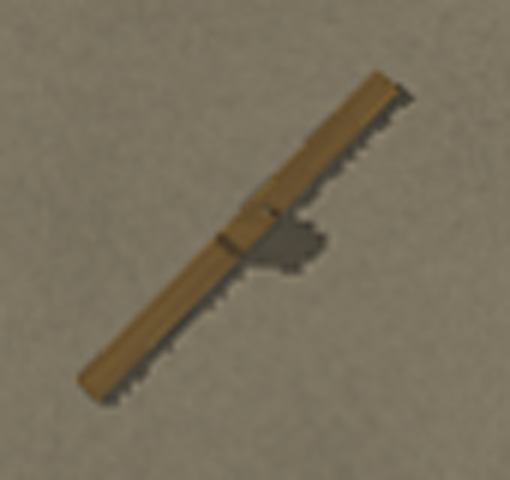

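View pics/b_cad.png

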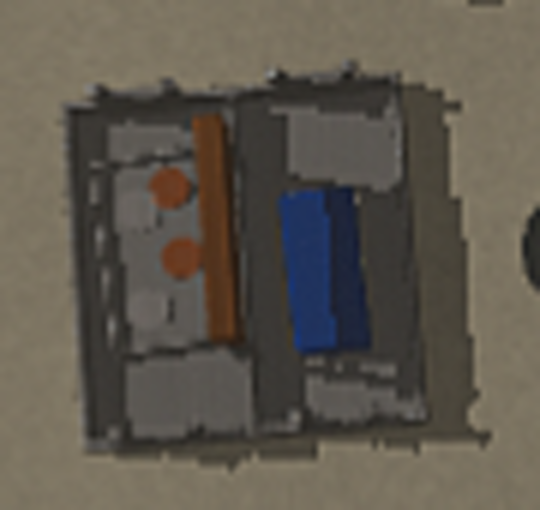

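Confirmed: the tan wooden bar is the one, with its grip block at about (262,225) in the crop. The stamp case is in the −y bay. Next I refine the numbers.

```bash
cat >> h.py <<'E'
from scipy.spatial.transform import Rotation as R
def plan(o,target,yaw_y_deg):
    """tool pointing down, tool y axis at world angle yaw"""
    q=o["ee_rot"]; r=R.from_quat([q[1],q[2],q[3],q[0]])
    a=np.radians(yaw_y_deg); y=np.array([np.cos(a),np.sin(a),0]); z=np.array([0,0,-1.]); x=np.cross(y,z)
    rt=R.from_matrix(np.c_[x,y,z])
    d=r.inv().apply(np.array(target)-o["position"]); rv=(r.inv()*rt).as_rotvec(degrees=True)
    d2=rt.inv().apply(np.array(target)-o["position"])
    my=r.as_matrix()[:,1]
    print("tool y now",np.degrees(np.arctan2(my[1],my[0])).round(2),"delta(now axes)",d.round(1),"rot",rv.round(2),"delta(target axes)",d2.round(1))
E
python3 - <<'E'
from h import *
import rig
print([n for n in dir(rig) if not n.startswith('_')]); print(getattr(rig,'pinch_z',None)); 
im=pickle.load(open("a_top.pkl","rb"))
print(im.get("shot"),im["cx"],im["cy"])
hsv=cv2.cvtColor(im["pixels"],cv2.COLOR_RGB2HSV)
m=(hsv[:,:,1]>100)&(hsv[:,:,0]>8)&(hsv[:,:,0]<28)
w=np.zeros_like(m);w[150:230,295:370]=1
m&=w
v,u=np.nonzero(m);print(m.sum())
r=cv2.minAreaRect(np.c_[u,v].astype(np.float32));print(r)
# ends in px -> at z=10
bx=cv2.boxPoints(r);print(bx)
X=at_z(im,np.c_[u,v],10)[:,:2]
rr=cv2.minAreaRect(X.astype(np.float32));print("bar z10",rr)
bp=cv2.boxPoints(rr)
c=X.mean(0);_,_,vt=np.linalg.svd(X-c);print(c,np.degrees(np.arctan2(vt[0,1],vt[0,0])))
pr=(X-c)@vt.T;print(pr.min(0),pr.max(0), c+vt[0]*(pr.min(0)+pr.max(0))[0]/2)
sc=pickle.load(open("a_scene.pkl","rb"))
hsv=cv2.cvtColor(sc["pixels"],cv2.COLOR_RGB2HSV)
print(hsv[189,215],hsv[200,215])
m=(hsv[:,:,1]>90)&(hsv[:,:,0]>8)&(hsv[:,:,0]<28)
w=np.zeros_like(m);w[175:200,180:252]=1;m&=w
P,uv=pts(sc,m);print(len(P))
B=P[P[:,2]<20];c=B[:,:2].mean(0);_,_,vt=np.linalg.svd(B[:,:2]-c);print(B.mean(0),np.degrees(np.arctan2(vt[0,1],vt[0,0])))
v,u=np.nonzero(m);X=at_z(sc,np.c_[u,v],8)[:,:2];pr=(X-c)@vt[0];print(pr.min(),pr.max(),c+vt[0]*(pr.min()+pr.max())/2)
P,uv=pts(sc)
s=(uv[:,0]>220)&(uv[:,0]<330)&(uv[:,1]>210)&(uv[:,1]<290)
Q=P[s];H=Q[(Q[:,2]>100)&(Q[:,2]<135)];print("handle",len(H),H.mean(0),H.max(0),cv2.minAreaRect(H[:,:2].astype(np.float32)))
C=Q[(Q[:,2]>8)&(Q[:,2]<70)];print("cad",cv2.minAreaRect(C[:,:2].astype(np.float32)))
E
```

```text
['Unreachable', 'finish_job', 'get_image', 'masks_of', 'observe', 'pinch_z', 'pinpoint']
18.700000000000003
2 255.42725409372403 192.167806955489
405
((329.3037109375, 188.8104248046875), (5.631176948547363, 71.49362182617188), 43.99491500854492)
[[302.44864 212.57104]
 [352.1077  161.13843]
 [356.15878 165.0498 ]
 [306.49973 216.48242]]
bar z10 ((546.932373046875, -243.29800415039062), (18.220916748046875, 236.40667724609375), 45.957035064697266)
[ 546.22968244 -242.53305633] 135.67900144364833
[-119.21549523   -9.13409808] [117.13226788   9.11147379] [ 546.97489111 -243.2608084 ]
[ 18 121 126] [ 19  34 165]
226
[ 552.24512121 -239.31858992    9.40027385] 135.84370490352146
-119.42993367761055 114.8395081725004 [ 553.89180368 -240.91747654]
handle 328 [586.80955222 196.51067984 116.83016208] [640.79299472 206.63205057 127.7721053 ] ((581.8306884765625, 192.75244140625), (117.90392303466797, 18.843320846557617), 5.200517177581787)
cad ((521.1319580078125, 123.60636901855469), (327.3040466308594, 314.4405212402344), 4.853180408477783)
```

Run:
```python
from h import *
o=observe()
plan(o,[520,180,231],66.6)
o2=dict(o);o2["position"]=np.array([520,180,231.])
plan(o2,[547,-242,180],66.6)
```

```text
tool y now 66.58 delta(now axes) [-4.056e+02 -2.782e+02  3.000e-01] rot [ 0.   -0.   -0.02] delta(target axes) [-4.055e+02 -2.783e+02  3.000e-01]
tool y now 66.58 delta(now axes) [-192.5 -376.5   51. ] rot [ 0.   -0.   -0.02] delta(target axes) [-192.4 -376.6   51. ]
```

>>> play_rows:
  delta_pos:
    - [-0.02,-0.014,0]
    - [-0.0425,-0.029,0]
    - [-0.0425,-0.029,0]
    - [-0.0425,-0.029,0]
    - [-0.0425,-0.029,0]
    - [-0.0425,-0.029,0]
    - [-0.0425,-0.029,0]
    - [-0.0425,-0.029,0]
    - [-0.0425,-0.029,0]
    - [-0.0425,-0.029,0]
  rot:
    - [0,0,0]
    - [0,0,0]
    - [0,0,0]
    - [0,0,0]
    - [0,0,0]
    - [0,0,0]
    - [0,0,0]
    - [0,0,0]
    - [0,0,0]
    - [0,0,0]
  gripper: [0.06,0.06,0.06,0.06,0.06,0.06,0.06,0.06,0.06,0.06]

```text
t: 1.75
position: [512.3, 193.3, 231.6]
ee_rot: [0.0, 0.203, 0.979, 0.0]
force: [1.4, 0.3, 0.1]
width: 60.2
```

>>> play_rows:
  delta_pos:
    - [-0.0185,-0.0375,0.005]
    - [-0.0185,-0.0375,0.005]
    - [-0.0185,-0.0375,0.005]
    - [-0.0185,-0.0375,0.005]
    - [-0.0185,-0.0375,0.005]
    - [-0.0185,-0.0375,0.005]
    - [-0.0185,-0.0375,0.005]
    - [-0.0185,-0.0375,0.005]
    - [-0.0185,-0.0375,0.005]
    - [-0.0185,-0.0375,0.005]
  rot:
    - [0,0,0]
    - [0,0,0]
    - [0,0,0]
    - [0,0,0]
    - [0,0,0]
    - [0,0,0]
    - [0,0,0]
    - [0,0,0]
    - [0,0,0]
    - [0,0,0]
  gripper: [0.06,0.06,0.06,0.06,0.06,0.06,0.06,0.06,0.06,0.06]

```text
t: 2.75
position: [532.0, -224.3, 181.3]
ee_rot: [0.0, 0.203, 0.979, -0.0]
force: [0.8, 0.6, 0.6]
width: 59.9
```

>>> play_rows:
  delta_pos:
    - [0,0,0]
    - [0,0,0]
    - [0,0,0]
    - [0,0,0]
    - [0,0,0]
  rot:
    - [0,0,7]
    - [0,0,7]
    - [0,0,6.8]
    - [0,0,0]
    - [0,0,0]
  gripper: [0.06,0.06,0.06,0.06,0.06]

```text
t: 3.25
position: [532.1, -222.5, 181.3]
ee_rot: [0.0, 0.375, 0.927, -0.0]
force: [0.6, -0.2, -0.2]
width: 60.2
```

```bash
cat > fitbar.py <<'E'
from h import *
def fit(im,zs,win=None):
    hsv=cv2.cvtColor(im["pixels"],cv2.COLOR_RGB2HSV)
    m=((hsv[:,:,1]>100)&(hsv[:,:,0]>8)&(hsv[:,:,0]<28)).astype(np.uint8)
    n,l,s,_=cv2.connectedComponentsWithStats(m)
    k=1+np.argmax(s[1:,4]); return l==k,s[k]
E
python3 - <<'E'
from fitbar import *
o=observe();plan(o,[547,-242,180],45.8);print(o["position"],o["t"],o["width"])
im=get_image("wrist");save(im,"c_w.png",scale=1.5);pickle.dump(im,open("c_w.pkl","wb"))
m,s=fit(im,0);print(s)
P,uv=pts(im,m);print("z pct",np.percentile(P[:,2],[2,20,50,80,98]))
L=P[(P[:,2]<14)];c=L[:,:2].mean(0);_,_,vt=np.linalg.svd(L[:,:2]-c);print("low",len(L),c,np.degrees(np.arctan2(vt[0,1],vt[0,0])));pr=(L[:,:2]-c)@vt.T;print(pr.min(0),pr.max(0),c+vt.T@((pr.min(0)+pr.max(0))/2))
T=P[P[:,2]>34];print("top",len(T),T.mean(0),cv2.minAreaRect(T[:,:2].astype(np.float32)))
E
```

```text
tool y now 45.99 delta(now axes) [-24.3  -3.7   1.3] rot [0.   0.   0.19] delta(target axes) [-24.3  -3.6   1.3]
[ 532.12501435 -222.46204319  181.33907068] 3.25 60.175009581136834
[ 242   88   17  196 3102]
z pct [ 8.5860945   9.73526682 10.42972648 11.5222923  41.0010702 ]
low 2588 [ 536.3288548  -234.20705178] -44.208840898940046
[-103.68511598   -9.20713697] [135.94059724   9.33857804] [ 547.9350934 -245.405425 ]
top 407 [ 547.53559106 -244.94978508   40.04740975] ((548.3763427734375, -245.6843719482422), (17.222532272338867, 26.42921257019043), 45.87277603149414)
```

View pics/c_w.png

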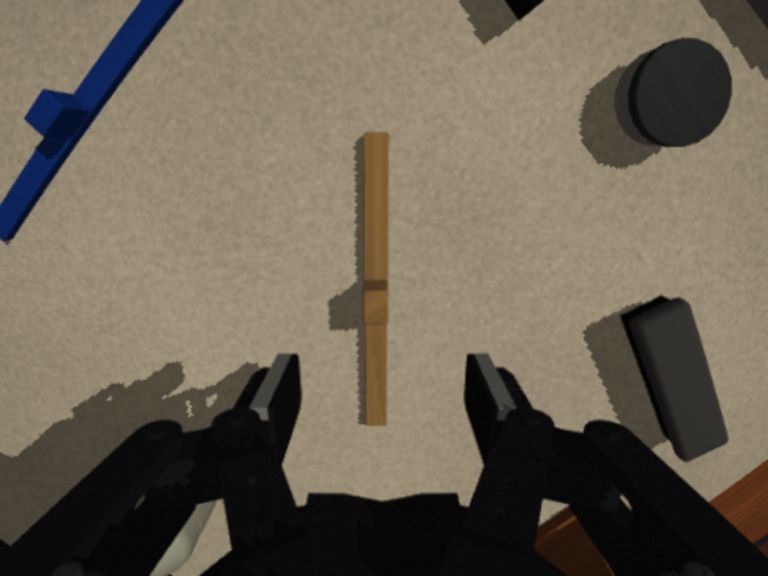

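The picture shows the wooden bar with its block at (375,305) between the open fingers. Depth puts the block top at 40 mm and its size at 26×17 mm, which agrees with the description. The bar centre is (548,−245) and its angle −44.2°. Now I descend and grip high on the block.

>>> play_rows:
  delta_pos:
    - [-0.009,-0.002,0.02]
    - [-0.009,-0.002,0.03]
    - [-0.009,-0.0015,0.03]
    - [0,0,0.03]
    - [0,0,0.03]
    - [0,0,0.02]
    - [0,0,0.007]
    - [0,0,0]
  rot:
    - [0,0,0.2]
    - [0,0,0]
    - [0,0,0]
    - [0,0,0]
    - [0,0,0]
    - [0,0,0]
    - [0,0,0]
    - [0,0,0]
  gripper: [0.06,0.06,0.06,0.06,0.06,0.06,0.06,0.06]

```text
t: 4.1
position: [547.2, -245.0, 13.7]
ee_rot: [-0.001, 0.377, 0.926, 0.0]
force: [0.2, -0.4, -0.2]
width: 59.7
```

>>> play_rows:
  delta_pos:
    - [0,0,0]
    - [0,0,0]
    - [0,0,0]
    - [0,0,0]
    - [0,0,0]
    - [0,0,0]
    - [0,0,0]
    - [0,0,0]
  rot:
    - [0,0,0]
    - [0,0,0]
    - [0,0,0]
    - [0,0,0]
    - [0,0,0]
    - [0,0,0]
    - [0,0,0]
    - [0,0,0]
  gripper: [0.03,0.015,0.01,0.01,0.01,0.01,0.01,0.01]
  force: 35

```text
t: 4.9
position: [548.2, -245.6, 15.5]
ee_rot: [0.001, 0.378, 0.926, -0.0]
force: [-0.7, 0.2, 7.0]
width: 17.5
```

>>> play_rows:
  delta_pos:
    - [0,0,-0.01]
    - [0,0,-0.02]
    - [0,0,-0.04]
    - [0,0,-0.04]
    - [0,0,-0.04]
    - [0,0,-0.03]
    - [0,0,0]
  rot:
    - [0,0,0]
    - [0,0,0]
    - [0,0,0]
    - [0,0,0]
    - [0,0,0]
    - [0,0,0]
    - [0,0,0]
  gripper: [0.01,0.01,0.01,0.01,0.01,0.01,0.01]

```text
t: 5.6
position: [549.7, -246.3, 199.8]
ee_rot: [0.004, 0.378, 0.926, -0.0]
force: [0.1, -0.7, -1.4]
width: 17.7
```

Run:
```python
from fitbar import *
o=observe();print(o["position"],o["t"],o["width"])
im=get_image("wrist");save(im,"d_w.png",scale=1.5);pickle.dump(im,open("d_w.pkl","wb"))
m,s=fit(im,0);print(s)
P,uv=pts(im,m);print("z pct",np.percentile(P[:,2],[2,20,50,80,98]))
# top camera: refit caddy, unobstructed now
t=get_image("top");save(t,"d_t.png",scale=1.5);pickle.dump(t,open("d_t.pkl","wb"))
h=pickle.load(open("a_top.pkl","rb"))
P,uv=pts(t);s=(uv[:,0]>155)&(uv[:,0]<240)&(uv[:,1]>135)&(uv[:,1]<220)
Q=P[s];C=Q[(Q[:,2]>12)&(Q[:,2]<35)];print(cv2.minAreaRect(C[:,:2].astype(np.float32)))
H=Q[Q[:,2]>110];print(cv2.minAreaRect(H[:,:2].astype(np.float32)))
```

```text
[ 549.68404406 -246.32235962  199.79764047] 5.6 17.708898561821876
[  235     8    41   327 11143]
z pct [192.87809528 193.86624282 194.59627377 210.36412381 225.28572372]
((576.9751586914062, 193.7954559326172), (192.25765991210938, 186.13616943359375), 5.591103553771973)
((489.0388488769531, 132.84539794921875), (318.121337890625, 64.7348861694336), 34.14863967895508)
```

View pics/d_w.png

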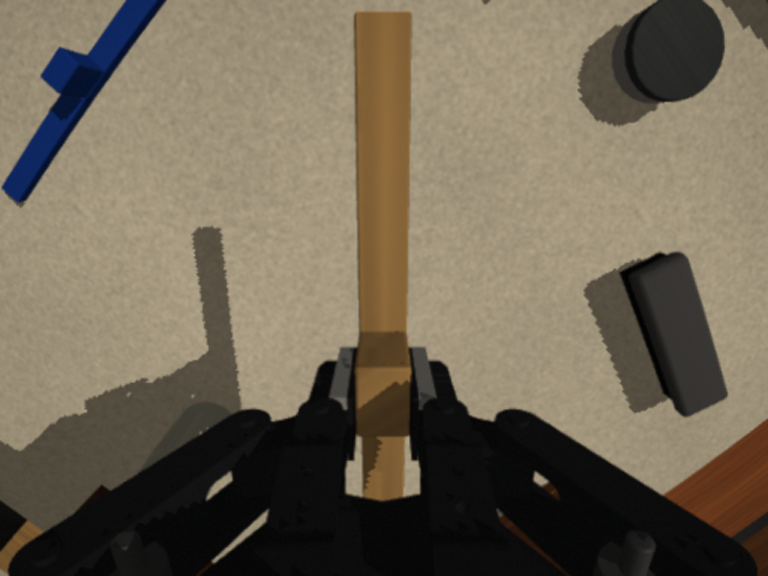

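>>> play_rows:
  delta_pos:
    - [0,0,0]
    - [0,0,0]
    - [0,0,0]
    - [0,0,0]
    - [0,0,0]
    - [0,0,0]
    - [0,0,0]
    - [0,0,0]
  rot:
    - [0,0,-5]
    - [0,0,-8]
    - [0,0,-8]
    - [0,0,-8]
    - [0,0,-8]
    - [0,0,-8]
    - [0,0,-5]
    - [0,0,0]
  gripper: [0.01,0.01,0.01,0.01,0.01,0.01,0.01,0.01]

```text
t: 6.5
position: [546.8, -244.9, 193.2]
ee_rot: [-0.001, -0.049, 0.999, 0.001]
force: [0.6, 0.5, -1.5]
width: 17.4
```

>>> play_rows:
  delta_pos:
    - [-0.003,0.016,0]
    - [-0.007,0.04,0]
    - [-0.008,0.046,0]
    - [-0.009,0.048,0]
    - [-0.009,0.048,0]
    - [-0.009,0.048,0]
    - [-0.009,0.048,0]
    - [-0.008,0.046,0]
    - [-0.006,0.034,0]
    - [-0.002,0.012,0]
  rot:
    - [0,0,0]
    - [0,0,0]
    - [0,0,0]
    - [0,0,0]
    - [0,0,0]
    - [0,0,0]
    - [0,0,0]
    - [0,0,0]
    - [0,0,0]
    - [0,0,0]
  gripper: [0.01,0.01,0.01,0.01,0.01,0.01,0.01,0.01,0.01,0.01]

```text
t: 7.5
position: [578.9, 149.7, 193.9]
ee_rot: [-0.0, -0.049, 0.999, 0.0]
force: [-0.3, -0.9, -0.3]
width: 17.6
```

>>> play_rows:
  delta_pos:
    - [0,0,0]
    - [0,0,0]
    - [0,0,0]
  rot:
    - [0,0,0]
    - [0,0,0]
    - [0,0,0]
  gripper: [0.01,0.01,0.01]

```text
t: 7.8
position: [579.4, 144.6, 194.1]
ee_rot: [-0.0, -0.048, 0.999, -0.0]
force: [0.8, -0.2, -0.9]
width: 17.0
```

Run:
```python
from fitbar import *
o=observe();print(o["position"],o["t"],o["width"]);plan(o,[581.8,145,200],95.6)
for n in ["wrist","top","scene"]:
    im=get_image(n);save(im,f"e_{n}.png",scale=1.5);pickle.dump(im,open(f"e_{n}.pkl","wb"))
    for k in ["saddles_a","saddles_b"]: print(n,k,[(round(d["p"],2),np.round(at_z(im,d["uv"],42),1).tolist()) for d in pinpoint(im,k)][:4])
im=pickle.load(open("e_wrist.pkl","rb"));P,uv=pts(im)
ok=(P[:,0]>430)&(P[:,0]<730)&(P[:,1]>60)&(P[:,1]<330)
for lo,hi in [(14,35),(45,65),(100,130)]:
    C=P[ok&(P[:,2]>lo)&(P[:,2]<hi)]
    if len(C)>5: print(lo,hi,len(C),cv2.minAreaRect(C[:,:2].astype(np.float32)))
im=pickle.load(open("e_wrist.pkl","rb"));m,s=fit(im,0)
P,uv=pts(im,m);B=P[(P[:,2]>180)&(P[:,2]<200)];c=B.mean(0);_,_,vt=np.linalg.svd(B[:,:2]-c[:2]);print("bar",c,np.degrees(np.arctan2(vt[0,1],vt[0,0])),B.min(0),B.max(0))
```

```text
[579.40241485 144.58030478 194.14235007] 7.8 16.95528279792726
tool y now 95.48 delta(now axes) [-2.4  0.2 -5.9] rot [-0.01 -0.03 -0.12] delta(target axes) [-2.4  0.2 -5.9]
wrist saddles_a []
wrist saddles_b []
top saddles_a [(0.69, [[571.0, 249.8, 42.0]]), (0.46, [[578.0, 151.9, 42.0]])]
top saddles_b [(0.69, [[571.0, 249.8, 42.0]]), (0.46, [[578.0, 151.9, 42.0]])]
scene saddles_a [(0.88, [[591.3, 157.6, 42.0]])]
scene saddles_b [(0.88, [[591.3, 157.6, 42.0]])]
14 35 3961 ((578.5819091796875, 190.82476806640625), (189.38079833984375, 184.99363708496094), 5.411312580108643)
45 65 541 ((579.0150146484375, 191.412109375), (190.27871704101562, 142.3974151611328), 5.635766983032227)
100 130 3171 ((578.09326171875, 190.56361389160156), (114.72945404052734, 16.59085464477539), 5.4290971755981445)
bar [525.69457163 138.63539359 189.28889564] 5.523975378751538 [459.43599913 123.62843862 186.79166356] [647.70996211 158.76697964 199.96928102]
```

View pics/e_wrist.png

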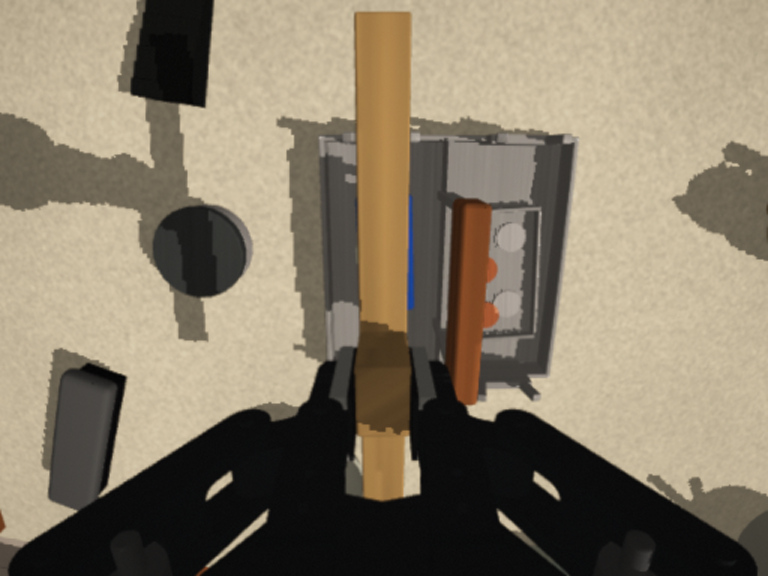

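View pics/e_scene.png

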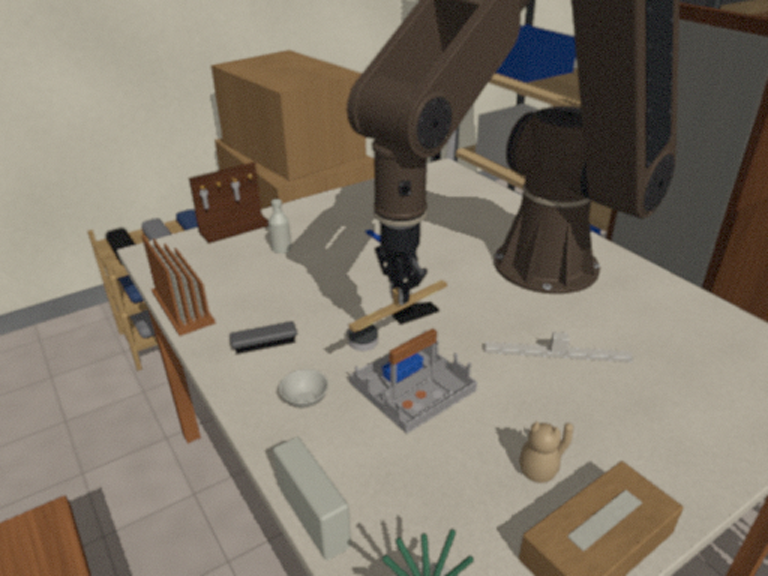

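Run:
```python
from fitbar import *
im=pickle.load(open("e_wrist.pkl","rb"))
o=observe();q=o["ee_rot"];r=R.from_quat([q[1],q[2],q[3],q[0]])
P,uv=pts(im);t=r.inv().apply(P-o["position"])
for lo in range(-110,20,8):
    s=(t[:,2]>=lo)&(t[:,2]<lo+8)&(abs(t[:,1])<75)&(abs(t[:,0])<40)
    if s.sum()>3: print(lo,s.sum(),"y",t[s,1].min().round(1),t[s,1].max().round(1),"x",t[s,0].min().round(1),t[s,0].max().round(1))
```

```text
-102 2831 y -65.3 61.9 x 10.4 21.3
-94 8712 y -66.8 63.4 x 1.8 20.3
-86 7327 y -64.1 60.6 x -8.2 18.6
-78 6628 y -59.5 56.4 x -13.0 18.3
-70 3490 y -54.2 51.1 x -13.2 18.4
-62 4884 y -49.3 46.0 x -13.1 14.3
-54 2277 y -44.8 42.0 x -11.1 14.4
-46 858 y -39.7 36.7 x -9.4 14.3
-38 760 y -23.5 20.5 x -11.2 12.2
-30 2271 y -23.8 20.5 x -12.2 14.2
-22 646 y -24.3 20.6 x 6.3 14.3
-14 521 y -24.0 20.3 x 5.9 14.2
-6 236 y -17.0 13.4 x 10.2 14.2
2 1773 y -10.7 7.3 x -40.0 40.0
```

The finger linkage is about 52 mm half-wide at the handle's height, but the handle face is only 40 mm from the bar. With the jaws across the bar the linkage would hit the handle. I'll set the bar back on its original free spot and regrip the block lengthwise, with the jaws along the bar.

>>> play_rows:
  delta_pos:
    - [0.003,-0.016,0]
    - [0.007,-0.04,0]
    - [0.008,-0.046,0]
    - [0.009,-0.048,0]
    - [0.009,-0.048,0]
    - [0.009,-0.048,0]
    - [0.009,-0.048,0]
    - [0.008,-0.046,0]
    - [0.006,-0.034,0]
    - [0.002,-0.012,0]
  rot:
    - [0,0,0]
    - [0,0,0]
    - [0,0,0]
    - [0,0,0]
    - [0,0,0]
    - [0,0,0]
    - [0,0,0]
    - [0,0,0]
    - [0,0,0]
    - [0,0,0]
  gripper: [0.01,0.01,0.01,0.01,0.01,0.01,0.01,0.01,0.01,0.01]

```text
t: 9.25
position: [546.5, -249.3, 194.3]
ee_rot: [0.0, -0.047, 0.999, -0.0]
force: [0.4, 0.5, -1.1]
width: 17.3
```

>>> play_rows:
  delta_pos:
    - [0,0,0.02]
    - [0,0,0.04]
    - [0,0,0.04]
    - [0,0,0.04]
    - [0,0,0.02]
    - [0,0,0.01]
    - [0,0,0]
    - [0,0,0]
  rot:
    - [0,0,0]
    - [0,0,0]
    - [0,0,0]
    - [0,0,0]
    - [0,0,0]
    - [0,0,0]
    - [0,0,0]
    - [0,0,0]
  gripper: [0.01,0.01,0.01,0.01,0.01,0.01,0.01,0.01]

```text
t: 10.05
position: [548.1, -245.5, 25.3]
ee_rot: [0.0, -0.049, 0.999, -0.0]
force: [-0.2, -1.2, -0.1]
width: 17.3
```

>>> play_rows:
  delta_pos:
    - [0,0,0.005]
    - [0,0,0.004]
    - [0,0,0]
    - [0,0,0]
    - [0,0,0]
    - [0,0,0]
    - [0,0,0]
    - [0,0,-0.02]
    - [0,0,-0.04]
    - [0,0,0]
  rot:
    - [0,0,0]
    - [0,0,0]
    - [0,0,0]
    - [0,0,0]
    - [0,0,0]
    - [0,0,0]
    - [0,0,0]
    - [0,0,0]
    - [0,0,0]
    - [0,0,0]
  gripper: [0.01,0.01,0.01,0.06,0.06,0.06,0.06,0.06,0.06,0.06]

```text
t: 11.05
position: [549.9, -246.5, 79.3]
ee_rot: [0.003, -0.049, 0.999, -0.001]
force: [1.3, 0.0, 0.5]
width: 60.1
```

>>> play_rows:
  delta_pos:
    - [0,0,-0.04]
    - [0,0,-0.04]
    - [0,0,0]
    - [0,0,0]
    - [0,0,0]
    - [0,0,0]
    - [0,0,0]
    - [0,0,0]
    - [0,0,0]
    - [0,0,0]
  rot:
    - [0,0,8.5]
    - [0,0,8.5]
    - [0,0,8.5]
    - [0,0,8.5]
    - [0,0,8.5]
    - [0,0,8.5]
    - [0,0,8.5]
    - [0,0,8.5]
    - [0,0,8.5]
    - [0,0,8.5]
  gripper: [0.06,0.06,0.06,0.06,0.06,0.06,0.06,0.06,0.06,0.06]

```text
t: 12.05
position: [547.5, -245.2, 155.0]
ee_rot: [-0.0, 0.641, 0.767, -0.0]
force: [0.7, -0.3, 0.2]
width: 60.1
```

>>> play_rows:
  delta_pos:
    - [0,0,0]
    - [0,0,0]
    - [0,0,0]
  rot:
    - [0,0,5]
    - [0,0,0]
    - [0,0,0]
  gripper: [0.06,0.06,0.06]

```text
t: 12.35
position: [547.5, -245.3, 155.1]
ee_rot: [-0.0, 0.671, 0.742, -0.0]
force: [0.4, 1.0, -0.2]
width: 59.9
```

Run:
```python
from fitbar import *
o=observe();print(o["position"],o["t"],o["width"],o["joints"].round(2))
im=get_image("wrist");save(im,"f_w.png",scale=1.5)
m,s=fit(im,0);print(s)
P,uv=pts(im,m);print("z pct",np.percentile(P[:,2],[2,20,50,80,98]))
L=P[(P[:,2]<14)];c=L[:,:2].mean(0);_,_,vt=np.linalg.svd(L[:,:2]-c);a=np.degrees(np.arctan2(vt[0,1],vt[0,0]));print("low",len(L),c,a);pr=(L[:,:2]-c)@vt.T;print(pr.min(0),pr.max(0),c+vt.T@((pr.min(0)+pr.max(0))/2))
T=P[P[:,2]>34];rr=cv2.minAreaRect(T[:,:2].astype(np.float32));print("top",len(T),T.mean(0),rr)
plan(o,[rr[0][0],rr[0][1],14],5.4)
```

```text
[ 547.48715145 -245.25495014  155.1056488 ] 12.35 59.86562325890752 [-0.47  0.5   1.79  0.    0.86 -0.57]
[ 456  207   56  165 5226]
z pct [ 1.63884613 11.56095885 24.84760721 49.91361124 79.60951949]
low 1734 [ 842.27795349 -327.00145819] -90.00894595313014
[-76.1773755  -12.26301903] [91.77738551  4.02028547] [ 846.39810236 -334.80210659]
top 1954 [ 844.12150084 -374.69767295   55.76610045] ((756.4677734375, -287.80712890625), (88.51386260986328, 306.23638916015625), 51.36623001098633)
tool y now 5.75 delta(now axes) [-63.3 203.7 141.1] rot [-0.01 -0.01  0.35] delta(target axes) [-62.  204.  141.1]
```

View pics/f_w.png

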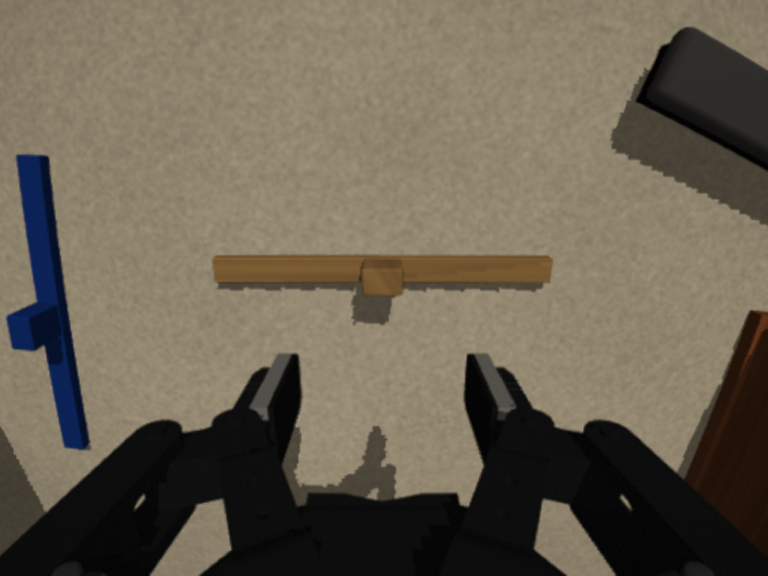

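The bar lies upright and parallel to the jaw direction, with its block at (382,277). The colour fit picked the brown rack at the right edge instead, so I refit with a window.

Run:
```python
from fitbar import *
o=observe()
im=get_image("wrist")
hsv=cv2.cvtColor(im["pixels"],cv2.COLOR_RGB2HSV)
m=((hsv[:,:,1]>100)&(hsv[:,:,0]>8)&(hsv[:,:,0]<28)); m[:,400:]=0;m[:150]=0;m[210:]=0
P,uv=pts(im,m)
L=P[(P[:,2]<14)];c=L[:,:2].mean(0);_,_,vt=np.linalg.svd(L[:,:2]-c);a=np.degrees(np.arctan(vt[0,1]/vt[0,0]));print("low",len(L),c,a);pr=(L[:,:2]-c)@vt.T;cc=c+vt.T@((pr.min(0)+pr.max(0))/2);print(pr.min(0),pr.max(0),cc)
T=P[P[:,2]>34];rr=cv2.minAreaRect(T[:,:2].astype(np.float32));print("top",len(T),T.mean(0),rr)
plan(o,[rr[0][0],rr[0][1],13.5],a)
```

```text
low 3717 [ 548.30011964 -244.86456889] 5.49522307060622
[-124.76883282   -8.39335893] [118.94591891  16.58761023] [ 545.79439528 -249.22167407]
top 509 [ 547.07789457 -245.32456471   40.08402772] ((547.1160888671875, -245.90194702148438), (24.90094566345215, 17.342754364013672), 5.466494083404541)
tool y now 5.74 delta(now axes) [ -0.6  -0.4 141.6] rot [-0.01 -0.    0.24] delta(target axes) [ -0.6  -0.4 141.6]
```

>>> play_rows:
  delta_pos:
    - [-0.0005,0,0.02]
    - [0,0,0.03]
    - [0,0,0.03]
    - [0,0,0.03]
    - [0,0,0.02]
    - [0,0,0.01]
    - [0,0,0]
    - [0,0,0]
    - [0,0,0]
    - [0,0,0]
  rot:
    - [0,0,0.2]
    - [0,0,0]
    - [0,0,0]
    - [0,0,0]
    - [0,0,0]
    - [0,0,0]
    - [0,0,0]
    - [0,0,0]
    - [0,0,0]
    - [0,0,0]
  gripper: [0.06,0.06,0.06,0.06,0.06,0.06,0.06,0.06,0.03,0.015]

```text
t: 13.45
position: [548.3, -246.1, 16.4]
ee_rot: [0.001, 0.673, 0.74, 0.0]
force: [-0.6, 0.3, 0.2]
width: 31.3
```

>>> play_rows:
  delta_pos:
    - [0,0,0]
    - [0,0,0]
    - [0,0,0]
    - [0,0,0]
    - [0,0,0]
    - [0,0,0]
  rot:
    - [0,0,0]
    - [0,0,0]
    - [0,0,0]
    - [0,0,0]
    - [0,0,0]
    - [0,0,0]
  gripper: [0.015,0.015,0.015,0.015,0.015,0.015]

```text
t: 14.05
position: [548.2, -246.1, 16.4]
ee_rot: [0.001, 0.673, 0.74, 0.0]
force: [-1.7, -0.1, 9.3]
width: 25.5
```

>>> play_rows:
  delta_pos:
    - [0,0,-0.01]
    - [0,0,-0.02]
    - [0,0,-0.04]
    - [0,0,-0.045]
    - [0,0,-0.04]
    - [0,0,-0.03]
    - [0,0,0]
  rot:
    - [0,0,0]
    - [0,0,0]
    - [0,0,0]
    - [0,0,0]
    - [0,0,0]
    - [0,0,0]
    - [0,0,0]
  gripper: [0.015,0.015,0.015,0.015,0.015,0.015,0.015]

```text
t: 14.75
position: [549.7, -246.8, 205.7]
ee_rot: [0.004, 0.673, 0.74, 0.001]
force: [0.5, 0.7, -0.7]
width: 25.1
```

>>> play_rows:
  delta_pos:
    - [0.016,0.003,0]
    - [0.04,0.008,0]
    - [0.046,0.008,0]
    - [0.048,0.009,0]
    - [0.048,0.009,0]
    - [0.048,0.009,0]
    - [0.048,0.009,0]
    - [0.046,0.008,0]
    - [0.034,0.007,0]
    - [0.011,0.002,0]
  rot:
    - [0,0,0]
    - [0,0,0]
    - [0,0,0]
    - [0,0,0]
    - [0,0,0]
    - [0,0,0]
    - [0,0,0]
    - [0,0,0]
    - [0,0,0]
    - [0,0,0]
  gripper: [0.015,0.015,0.015,0.015,0.015,0.015,0.015,0.015,0.015,0.015]

```text
t: 15.75
position: [582.1, 148.1, 199.4]
ee_rot: [-0.001, 0.672, 0.74, -0.0]
force: [0.7, -0.3, 0.1]
width: 25.6
```

>>> play_rows:
  delta_pos:
    - [0,0,0]
    - [0,0,0]
    - [0,0,0]
  rot:
    - [0,0,0]
    - [0,0,0]
    - [0,0,0]
  gripper: [0.015,0.015,0.015]

```text
t: 16.05
position: [582.9, 143.0, 200.1]
ee_rot: [-0.0, 0.674, 0.739, -0.0]
force: [-1.2, -0.2, -0.3]
width: 25.4
```

Run:
```python
from fitbar import *
o=observe();print(o["position"],o["t"],o["width"]);plan(o,[582.5,144.2,65],5.5)
im=get_image("wrist");save(im,"g_w.png",scale=1.5);pickle.dump(im,open("g_w.pkl","wb"))
P,uv=pts(im)
ok=(P[:,0]>430)&(P[:,0]<730)&(P[:,1]>60)&(P[:,1]<330)
for lo,hi in [(14,35),(45,65),(100,130)]:
    C=P[ok&(P[:,2]>lo)&(P[:,2]<hi)]
    if len(C)>5: print(lo,hi,len(C),cv2.minAreaRect(C[:,:2].astype(np.float32)))
hsv=cv2.cvtColor(im["pixels"],cv2.COLOR_RGB2HSV)
m=((hsv[:,:,1]>100)&(hsv[:,:,0]>8)&(hsv[:,:,0]<28))
P,uv=pts(im,m);B=P[(P[:,2]>165)&(P[:,2]<205)];c=np.median(B,0);_,_,vt=np.linalg.svd(B[:,:2]-B[:,:2].mean(0));print("bar",len(B),c,np.degrees(np.arctan(vt[0,1]/vt[0,0])),B.min(0),B.max(0))
A=np.c_[B[:,:2]-o["position"][:2],np.ones(len(B))]
b=B[(B[:,2]<c[2]+3)]; print(np.linalg.lstsq(np.c_[b[:,:2]-o["position"][:2],np.ones(len(b))],b[:,2],rcond=None)[0])
```

```text
[582.85271451 143.04192362 200.05002119] 16.05 25.377217454747658
tool y now 5.32 delta(now axes) [ 1.20e+00 -1.00e-01  1.35e+02] rot [-0.04  0.02 -0.18] delta(target axes) [  1.2  -0.2 135.1]
14 35 6108 ((578.9050903320312, 190.87814331054688), (191.4681854248047, 183.72683715820312), 5.387045860290527)
45 65 768 ((578.9630737304688, 190.75401306152344), (190.03121948242188, 143.90011596679688), 5.341671943664551)
100 130 3378 ((578.9791870117188, 191.0364532470703), (115.79275512695312, 16.02045440673828), 5.463160037994385)
bar 10969 [581.33984927 146.42805511 193.74406353] 5.460410130870478 [463.13085367 123.50144636 183.77488327] [702.75323076 163.61573005 204.98737892]
[ 1.49909908e-02 -1.77788718e-01  1.93455607e+02]
```

View pics/g_w.png

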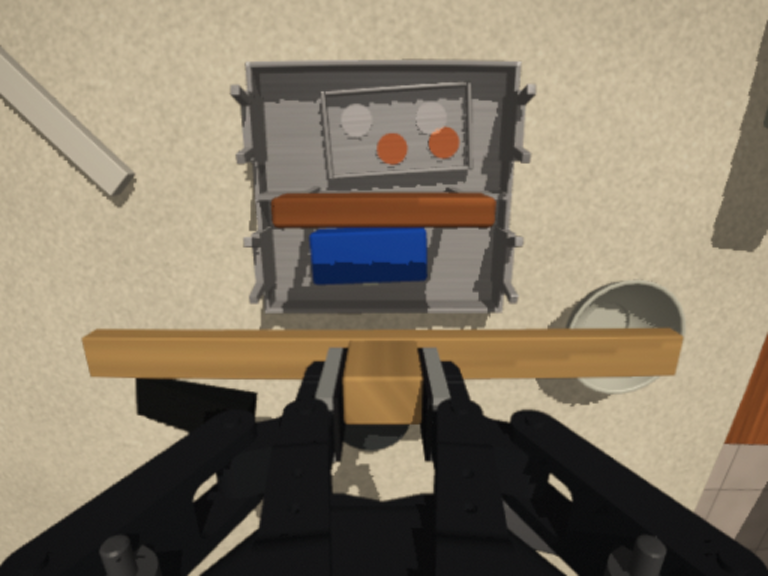

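The wrist picture shows the caddy fully: bay saddles at (250,240) to (515,240), blue case at (370,255), bar held level above. Fit: caddy centre (579,190.9), yaw 5.4°; the bar is aligned with it (5.46°).

>>> play_rows:
  delta_pos:
    - [0.0005,0.0005,0.02]
    - [0,0,0.03]
    - [0,0,0.03]
    - [0,0,0.025]
    - [0,0,0.01]
    - [0,0,0]
    - [0,0,0]
  rot:
    - [0,0,0]
    - [0,0,0]
    - [0,0,0]
    - [0,0,0]
    - [0,0,0]
    - [0,0,0]
    - [0,0,0]
  gripper: [0.015,0.015,0.015,0.015,0.015,0.015,0.015]

```text
t: 16.8
position: [584.3, 144.5, 86.2]
ee_rot: [0.0, 0.673, 0.739, 0.0]
force: [-0.0, 0.7, -0.8]
width: 25.4
```

Run:
```python
from fitbar import *
im=pickle.load(open("g_w.pkl","rb"))
m=np.zeros(im["range_z"].shape,bool); m[232:246,70:210]=1; m[232:246,310:440]=1
P,uv=pts(im,m);P=P[P[:,2]>150];A=np.c_[P[:,:2]-P[:,:2].mean(0),np.ones(len(P))];print("slope",np.linalg.lstsq(A,P[:,2],rcond=None)[0])
o=observe();print(o["position"],o["t"],o["width"],o["force"])
im=get_image("wrist");save(im,"h_w.png",scale=1.5);pickle.dump(im,open("h_w.pkl","wb"))
sc=get_image("scene");save(sc,"h_s.png",(210,190,340,300),5)
```

```text
slope [-1.18263389e-02  1.02984610e-01  1.94002078e+02]
[584.26370445 144.48489253  86.20725564] 16.8 25.373654936683373 [-0.02146081  0.71142614 -0.75618241]
```

View pics/h_w.png

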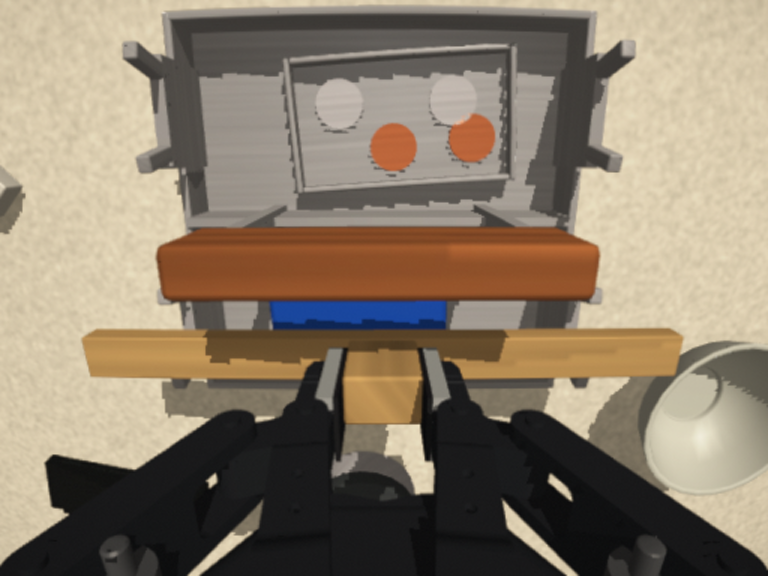

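View pics/h_s.png

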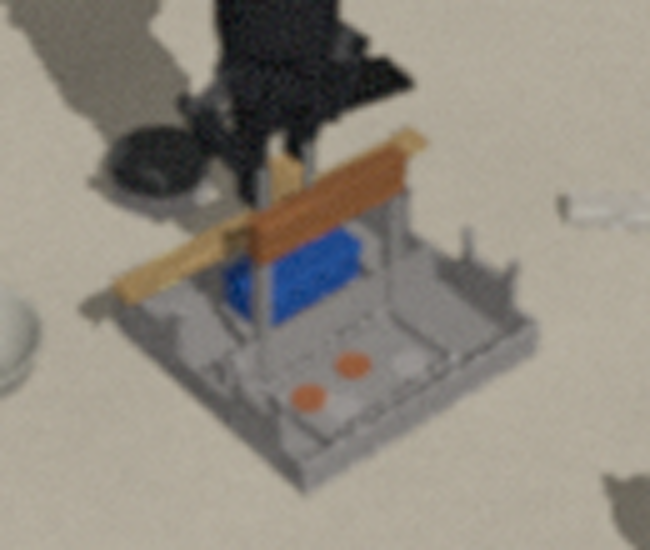

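>>> play_rows:
  delta_pos:
    - [0,0,0.006]
    - [0,0,0.006]
    - [0,0,0.006]
    - [0,0,0.003]
    - [0,0,0]
  rot:
    - [0,0,0]
    - [0,0,0]
    - [0,0,0]
    - [0,0,0]
    - [0,0,0]
  gripper: [0.015,0.015,0.015,0.015,0.015]

```text
t: 17.4
position: [583.2, 144.7, 63.6]
ee_rot: [-0.0, 0.673, 0.74, -0.0]
force: [-0.6, -1.0, -0.9]
width: 25.4
```

Run:
```python
from fitbar import *
o=observe();print(o["position"],o["t"],o["width"],o["force"],o["wrist_torque"])
im=get_image("wrist");save(im,"i_w.png",scale=1.5);pickle.dump(im,open("i_w.pkl","wb"))
P,uv=pts(im)
ok=(P[:,0]>430)&(P[:,0]<730)&(P[:,1]>60)&(P[:,1]<330)
for lo,hi in [(10,30)]:
    C=P[ok&(P[:,2]>lo)&(P[:,2]<hi)]
    print(lo,hi,len(C),cv2.minAreaRect(C[:,:2].astype(np.float32)))
sc=get_image("scene");save(sc,"i_s.png",(210,190,340,300),5)
```

```text
[583.2359103  144.74875072  63.60291587] 17.4 25.444793915204734 [-0.57650708 -0.96720441 -0.87604087] [ 0.01152357 -0.02558721  0.04017643]
10 30 14404 ((579.0870361328125, 189.43429565429688), (190.3857421875, 182.02566528320312), 5.3910136222839355)
```

View pics/i_w.png

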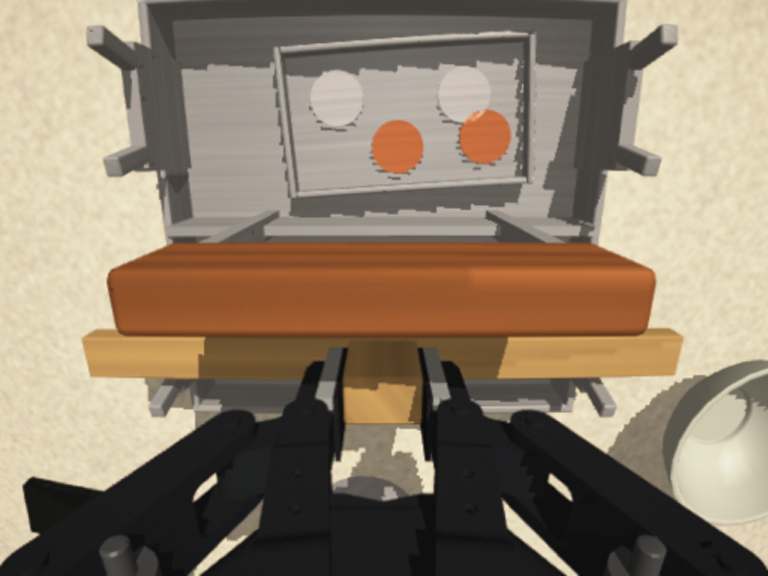

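View pics/i_s.png

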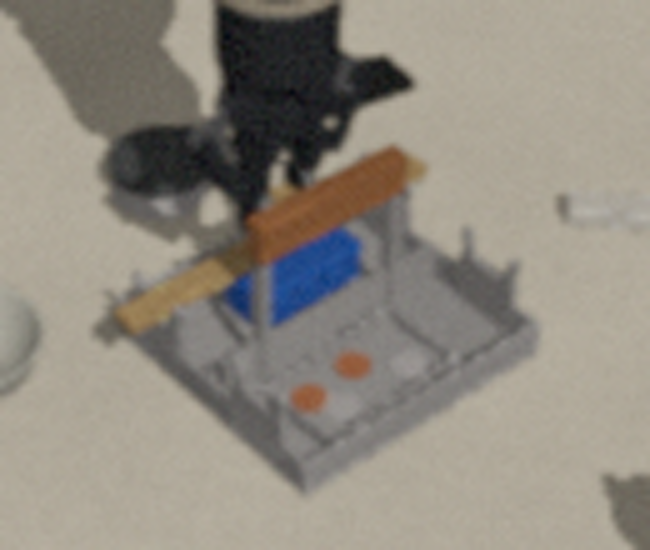

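>>> play_rows:
  delta_pos:
    - [0,0,0.003]
    - [0,0,0.002]
    - [0,0,0]
    - [0,0,0]
  rot:
    - [0,0,0]
    - [0,0,0]
    - [0,0,0]
    - [0,0,0]
  gripper: [0.015,0.015,0.015,0.015]

```text
t: 17.9
position: [583.6, 144.8, 59.3]
ee_rot: [-0.0, 0.673, 0.739, -0.0]
force: [-0.4, 0.0, -0.2]
width: 25.5
```

>>> play_rows:
  delta_pos:
    - [0,0,0]
    - [0,0,0]
    - [0,0,0]
    - [0,0,0]
    - [0,0,0]
    - [0,0,0]
  rot:
    - [0,0,0]
    - [0,0,0]
    - [0,0,0]
    - [0,0,0]
    - [0,0,0]
    - [0,0,0]
  gripper: [0.03,0.04,0.05,0.05,0.05,0.05]

```text
t: 18.5
position: [583.7, 144.8, 59.3]
ee_rot: [0.0, 0.673, 0.74, 0.0]
force: [-0.6, 0.7, 0.1]
width: 50.0
```

>>> play_rows:
  delta_pos:
    - [0,0,-0.005]
    - [0,0,-0.015]
    - [0,0,-0.03]
    - [0,0,-0.04]
    - [0,0,-0.05]
    - [0,0,-0.04]
    - [0,0,0]
  rot:
    - [0,0,0]
    - [0,0,0]
    - [0,0,0]
    - [0,0,0]
    - [0,0,0]
    - [0,0,0]
    - [0,0,0]
  gripper: [0.05,0.05,0.05,0.05,0.05,0.05,0.05]

```text
t: 19.2
position: [586.5, 145.4, 246.6]
ee_rot: [0.003, 0.673, 0.74, 0.004]
force: [0.6, -0.3, -0.9]
width: 50.0
```

Run:
```python
from fitbar import *
o=observe();print(o["position"],o["t"],o["width"],o["force"],o["wrist_torque"])
im=get_image("wrist");save(im,"j_w.png",scale=1.5);pickle.dump(im,open("j_w.pkl","wb"))
P,uv=pts(im)
ok=(P[:,0]>430)&(P[:,0]<730)&(P[:,1]>60)&(P[:,1]<330)
for lo,hi in [(10,30),(100,130)]:
    C=P[ok&(P[:,2]>lo)&(P[:,2]<hi)]
    print(lo,hi,len(C),cv2.minAreaRect(C[:,:2].astype(np.float32)))
hsv=cv2.cvtColor(im["pixels"],cv2.COLOR_RGB2HSV)
m=((hsv[:,:,1]>100)&(hsv[:,:,0]>14)&(hsv[:,:,0]<28))
P,uv=pts(im,m);T=P[(P[:,2]>76)&(P[:,2]<90)];print("block top",len(T),T.mean(0),cv2.minAreaRect(T[:,:2].astype(np.float32)))
L=P[(P[:,2]>48)&(P[:,2]<56)];print("bar",len(L),np.median(L,0),cv2.minAreaRect(L[:,:2].astype(np.float32)))
sc=get_image("scene");save(sc,"j_s.png",(210,190,340,300),5)
```

```text
[586.51278387 145.39217528 246.62559539] 19.2 49.9544299117832 [ 0.57175285 -0.27927251 -0.90125979] [ 0.01783058 -0.02112625  0.05055625]
10 30 3882 ((579.0453491210938, 190.69850158691406), (190.6051025390625, 184.8964385986328), 5.435503005981445)
100 130 2321 ((578.8548583984375, 190.78836059570312), (115.33386993408203, 16.47878646850586), 5.438271999359131)
block top 373 [583.77093528 145.47081016  82.08476089] ((583.7457275390625, 145.14813232421875), (25.812244415283203, 17.370872497558594), 5.203707218170166)
bar 2477 [568.93305865 145.48282129  52.29976709] ((583.6429443359375, 144.74522399902344), (239.50404357910156, 18.489713668823242), 5.515843868255615)
```

View pics/j_w.png

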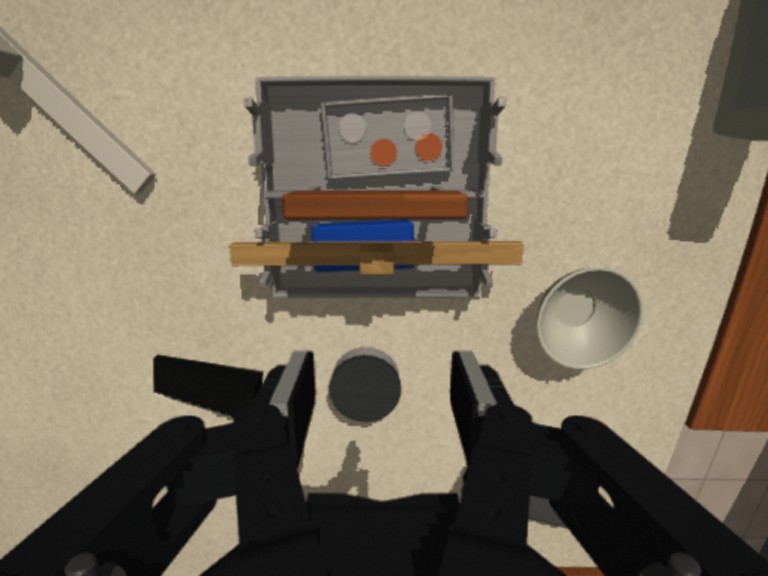

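View pics/j_s.png

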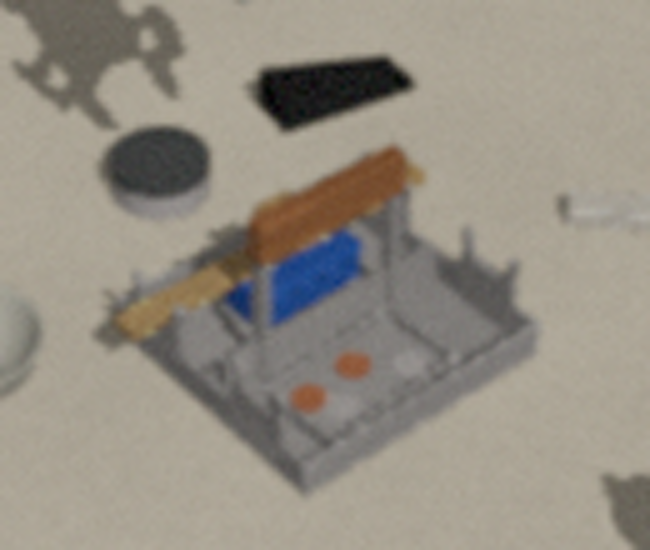

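The bar is seated: bar top at 52.3 mm, block top at 82.1 mm, and about (0, −46) in the caddy frame, over the blue case. Now I turn 90° for the handle.

>>> play_rows:
  delta_pos:
    - [0,0,0]
    - [0,0,0]
    - [0,0,0]
    - [0,0,0]
    - [0,0,0]
    - [0,0,0]
    - [0,0,0]
    - [0,0,0]
    - [0,0,0]
    - [0,0,0]
  rot:
    - [0,0,-8.5]
    - [0,0,-8.5]
    - [0,0,-8.5]
    - [0,0,-8.5]
    - [0,0,-8.5]
    - [0,0,-8.5]
    - [0,0,-8.5]
    - [0,0,-8.5]
    - [0,0,-8.5]
    - [0,0,-8.5]
  gripper: [0.042,0.042,0.042,0.042,0.042,0.042,0.042,0.042,0.042,0.042]

```text
t: 20.3
position: [582.7, 144.6, 238.1]
ee_rot: [-0.001, -0.006, 1.0, -0.0]
force: [-0.4, 0.8, 0.5]
width: 41.6
```

>>> play_rows:
  delta_pos:
    - [0,0,0]
    - [0,0,0]
    - [0.003,0.046,0]
    - [0,0,0]
    - [0,0,0]
  rot:
    - [0,0,-5]
    - [0,0,0]
    - [0,0,0]
    - [0,0,0]
    - [0,0,0]
  gripper: [0.042,0.042,0.042,0.042,0.042]

```text
t: 20.8
position: [575.7, 190.9, 238.7]
ee_rot: [-0.001, -0.047, 0.999, -0.0]
force: [0.3, 0.3, -0.2]
width: 41.8
```

Run:
```python
from fitbar import *
o=observe();print(o["position"],o["t"],o["width"],o["ee_rot"]);plan(o,[578.9,191,91],95.44)
im=get_image("wrist");save(im,"k_w.png",scale=1.5)
P,uv=pts(im)
ok=(P[:,0]>430)&(P[:,0]<730)&(P[:,1]>60)&(P[:,1]<330)
for lo,hi in [(10,30),(100,130)]:
    C=P[ok&(P[:,2]>lo)&(P[:,2]<hi)]
    print(lo,hi,len(C),cv2.minAreaRect(C[:,:2].astype(np.float32)))
```

```text
[575.71026862 190.91160783 238.68614241] 20.8 41.840413453661874 [-6.14052591e-04 -4.65728884e-02  9.98914688e-01 -1.85567251e-04]
tool y now 95.34 delta(now axes) [ -3.4  -0.2 147.7] rot [-0.02 -0.07 -0.1 ] delta(target axes) [ -3.2  -0.2 147.7]
10 30 3290 ((579.527587890625, 191.42111206054688), (190.88067626953125, 184.54627990722656), 5.730010032653809)
100 130 1974 ((578.5101928710938, 190.4271697998047), (115.32270812988281, 16.04258918762207), 5.605609893798828)
```

View pics/k_w.png

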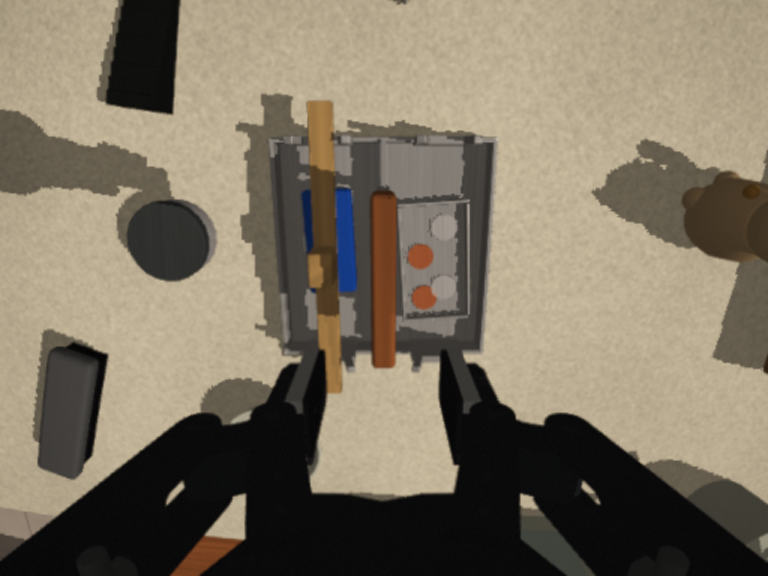

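The handle at (383,280) is centred between the fingers. Descending.

>>> play_rows:
  delta_pos:
    - [-0.003,0,0.03]
    - [0,0,0.035]
    - [0,0,0.035]
    - [0,0,0.025]
    - [0,0,0.015]
    - [0,0,0.008]
    - [0,0,0]
    - [0,0,0]
  rot:
    - [0,0,0]
    - [0,0,0]
    - [0,0,0]
    - [0,0,0]
    - [0,0,0]
    - [0,0,0]
    - [0,0,0]
    - [0,0,0]
  gripper: [0.042,0.042,0.042,0.042,0.042,0.042,0.042,0.042]

```text
t: 21.65
position: [580.0, 190.6, 92.3]
ee_rot: [0.001, -0.047, 0.999, 0.0]
force: [-0.6, 1.5, 0.3]
width: 42.2
```

>>> play_rows:
  delta_pos:
    - [0,0,0]
    - [0,0,0]
    - [0,0,0]
    - [0,0,0]
    - [0,0,0]
    - [0,0,0]
    - [0,0,0]
    - [0,0,0]
  rot:
    - [0,0,0]
    - [0,0,0]
    - [0,0,0]
    - [0,0,0]
    - [0,0,0]
    - [0,0,0]
    - [0,0,0]
    - [0,0,0]
  gripper: [0.03,0.02,0.01,0.005,0.005,0.005,0.005,0.005]
  force: 80

```text
t: 22.45
position: [579.9, 190.9, 92.2]
ee_rot: [0.001, -0.047, 0.999, 0.0]
force: [-1.9, 2.0, 7.5]
width: 15.1
```

Run:
```python
from fitbar import *
o=observe();print(o["position"],o["t"],o["width"],o["force"],o["ee_rot"])
im=get_image("wrist");save(im,"l_w.png",scale=1.5)
sc=get_image("scene");save(sc,"l_s.png",(210,170,340,300),4.5)
```

```text
[579.88884031 190.90101944  92.19816321] 22.45 15.098452097505186 [-1.86155039  2.00625754  7.5122796 ] [ 7.17070121e-04 -4.69292086e-02  9.98897940e-01  2.03225610e-04]
```

View pics/l_w.png

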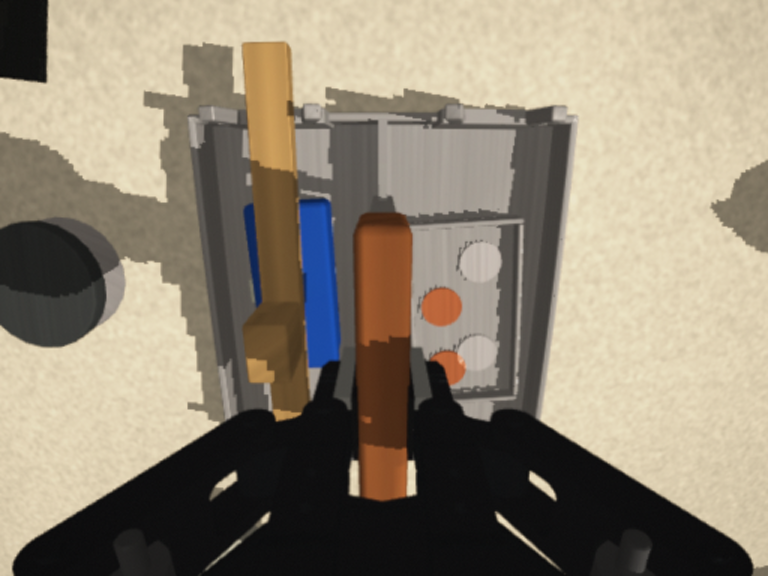

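View pics/l_s.png

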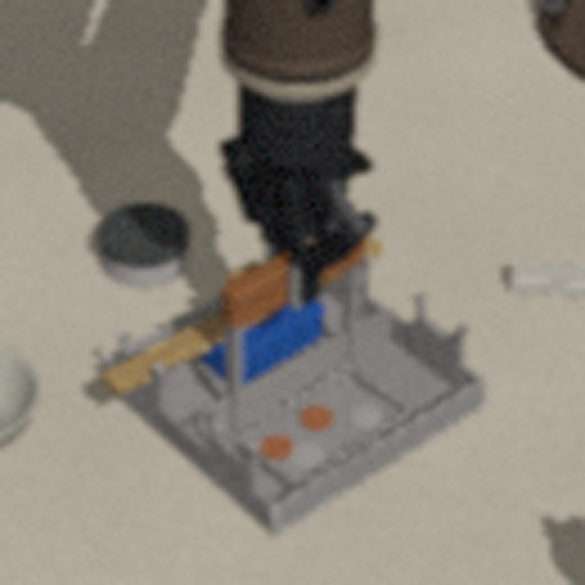

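Gripped on the handle (opening 15.1 mm). Lifting gently.

>>> play_rows:
  delta_pos:
    - [0,0,-0.002]
    - [0,0,-0.004]
    - [0,0,-0.006]
    - [0,0,-0.006]
    - [0,0,-0.005]
    - [0,0,-0.002]
    - [0,0,0]
    - [0,0,0]
  rot:
    - [0,0,0]
    - [0,0,0]
    - [0,0,0]
    - [0,0,0]
    - [0,0,0]
    - [0,0,0]
    - [0,0,0]
    - [0,0,0]
  gripper: [0.005,0.005,0.005,0.005,0.005,0.005,0.005,0.005]

```text
t: 23.35
position: [579.3, 190.6, 116.2]
ee_rot: [-0.0, -0.047, 0.999, -0.0]
force: [0.7, -0.2, -5.7]
width: 14.9
```

```bash
cat > chk.py <<'E'
from fitbar import *
import sys
tag=sys.argv[1]
o=observe();print(o["position"],o["t"],o["width"],o["force"],o["wrist_torque"],o["ee_rot"])
im=get_image("wrist");save(im,tag+"_w.png",scale=1.5)
P,uv=pts(im);z0=o["position"][2]-92.2
hsv=cv2.cvtColor(im["pixels"],cv2.COLOR_RGB2HSV).reshape(-1,3)[uv[:,1]*512+uv[:,0]]
a=np.radians(5.45);Rz=np.array([[np.cos(a),np.sin(a)],[-np.sin(a),np.cos(a)]])
c=(P[:,:2]-[578.9,191])@Rz.T; z=P[:,2]-z0
# floor plane fit
s=(abs(c[:,0])<85)&(abs(c[:,1])<85)&(z>-6)&(z<9)&(hsv[:,1]<70)
A=np.c_[c[s],np.ones(s.sum())];k=np.linalg.lstsq(A,z[s],rcond=None)[0];print("floor plane slope x,y,z",s.sum(),k)
s=(hsv[:,1]>100)&(hsv[:,0]>12)&(hsv[:,0]<28)&(c[:,1]<-30)&(c[:,1]>-65)&(z>45)&(z<60)
print("bar",s.sum(),np.median(c[s],0),np.median(z[s]),c[s].min(0),c[s].max(0));A=np.c_[c[s],np.ones(s.sum())];print(np.linalg.lstsq(A,z[s],rcond=None)[0])
sc=get_image("scene");save(sc,tag+"_s.png",(210,130,340,290),3.7)
E
python3 chk.py m
```

```text
[579.27365595 190.56080442 116.24170288] 23.35 14.939480023082025 [ 0.73571852 -0.23492394 -5.65418362] [-0.0077618   0.0055252   0.04988517] [-4.14320626e-05 -4.69247686e-02  9.98898425e-01 -3.03243413e-05]
floor plane slope x,y,z 17137 [0.01444401 0.00996868 5.54488081]
bar 5991 [-62.67263333 -46.47371037] 52.227038172205695 [-120.11692013  -56.83942945] [ 51.50033162 -38.21460476]
[ 2.56447819e-04 -5.75034418e-02  4.94445956e+01]
```

View pics/m_s.png

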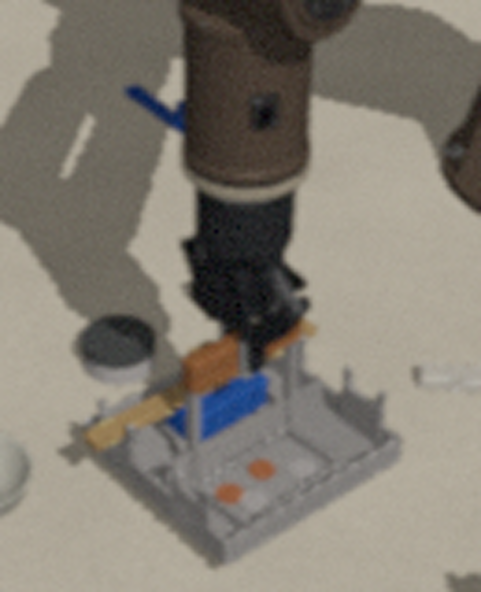

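View pics/m_w.png

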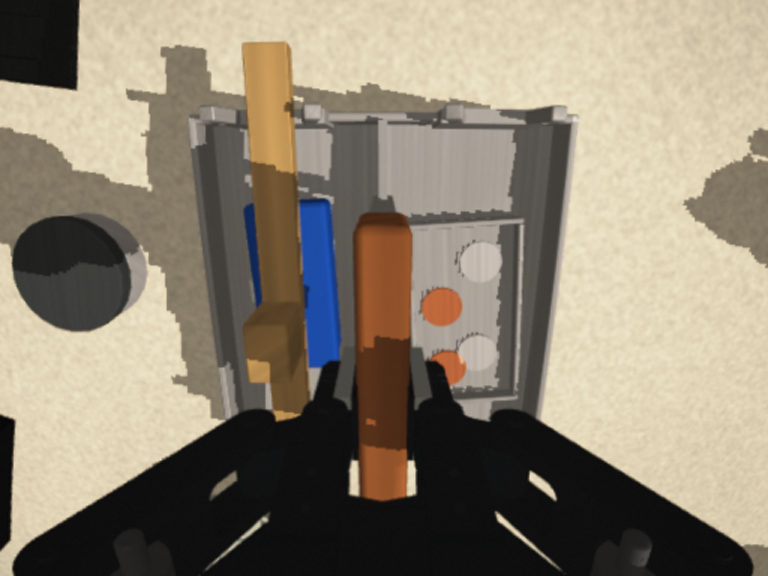

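The caddy is 24 mm up, level, with the bar in place. Lifting the remaining ~76 mm.

>>> play_rows:
  delta_pos:
    - [0,0,-0.003]
    - [0,0,-0.007]
    - [0,0,-0.01]
    - [0,0,-0.012]
    - [0,0,-0.013]
    - [0,0,-0.012]
    - [0,0,-0.01]
    - [0,0,-0.006]
    - [0,0,-0.002]
    - [0,0,0]
  rot:
    - [0,0,0]
    - [0,0,0]
    - [0,0,0]
    - [0,0,0]
    - [0,0,0]
    - [0,0,0]
    - [0,0,0]
    - [0,0,0]
    - [0,0,0]
    - [0,0,0]
  gripper: [0.005,0.005,0.005,0.005,0.005,0.005,0.005,0.005,0.005,0.005]

```text
t: 24.45
position: [579.3, 190.6, 191.4]
ee_rot: [0.0, -0.047, 0.999, 0.0]
force: [-0.0, -0.2, -6.3]
width: 14.8
```

>>> play_rows:
  delta_pos:
    - [0,0,0]
    - [0,0,0]
    - [0,0,0]
    - [0,0,0]
    - [0,0,0]
    - [0,0,0]
    - [0,0,0]
    - [0,0,0]
    - [0,0,0]
    - [0,0,0]
  rot:
    - [0,0,0]
    - [0,0,0]
    - [0,0,0]
    - [0,0,0]
    - [0,0,0]
    - [0,0,0]
    - [0,0,0]
    - [0,0,0]
    - [0,0,0]
    - [0,0,0]
  gripper: [0.005,0.005,0.005,0.005,0.005,0.005,0.005,0.005,0.005,0.005]

```text
t: 25.45
position: [579.3, 190.6, 191.3]
ee_rot: [-0.0, -0.047, 0.999, -0.0]
force: [-0.3, 0.0, -6.3]
width: 15.2
```

```bash
python3 chk.py n; python3 -c "
from h import *
print(observe()['dq'].round(4))"
```

```text
[579.32446939 190.59492965 191.30156045] 25.45 15.201333666205095 [-3.03400832e-01  1.65520503e-04 -6.32107293e+00] [-0.0067378   0.03015706  0.04194074] [-6.38397642e-06 -4.69210512e-02  9.98898601e-01 -1.06904015e-05]
floor plane slope x,y,z 17142 [0.01471127 0.00960866 5.57658151]
bar 6015 [-62.59459481 -46.42263735] 52.22494597500871 [-119.8238057   -56.70658331] [ 51.94384692 -38.11821839]
[ 7.40415351e-04 -5.63580012e-02  4.95385463e+01]
[ 0.0006 -0.0011 -0.0013  0.001  -0.0023  0.0018]
```

View pics/n_s.png

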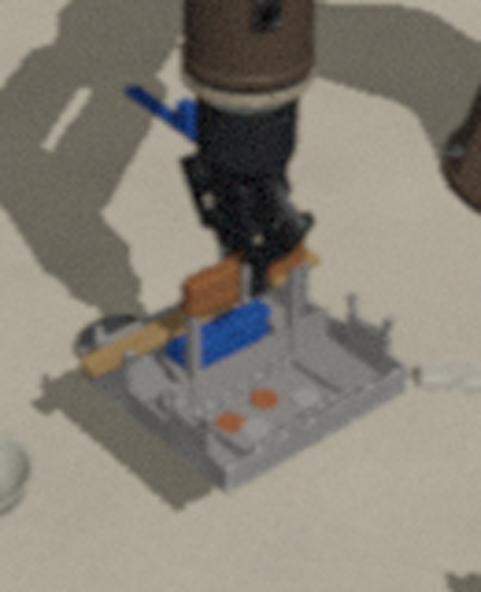

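View pics/n_w.png

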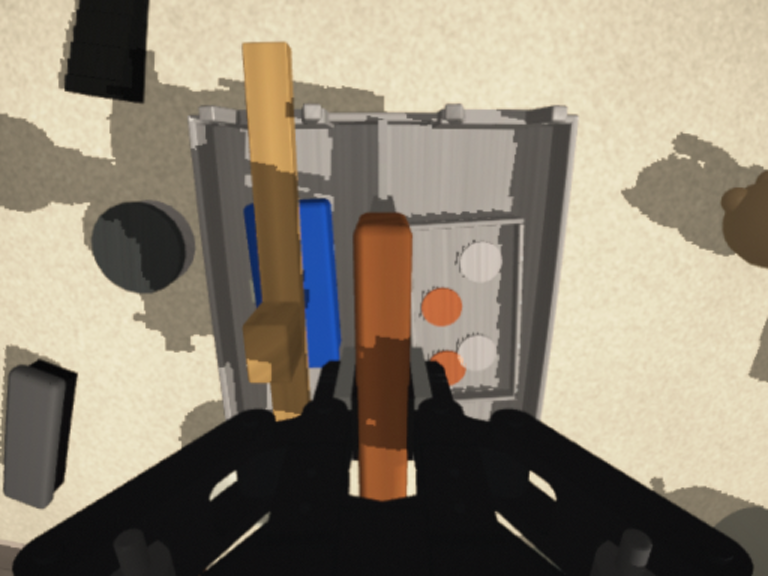

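The caddy hangs about 99 mm up, level and still, with the bar end at (267,60), the case and the tray unchanged in the wrist view. Handing in.

```bash
python3 -c "
from rig import *
print(finish_job())"
```

```text
the job is handed in; nothing more can be done
None
```

The wooden bar now lies in the two saddles over the stamp case's bay, and the arm is holding the caddy by its handle about 99 mm above the cabinet top. I handed the job in at about 25.6 s of the 54 s allowed; no verdict is reported.

**Regrip:** My first grip was across the bar. Above the caddy I measured the finger linkage and found it would have hit the handle. I set the bar back on its starting spot, regripped the block lengthwise, and then placed the bar and let go.

**Last checks:**
- **Bar:** In the caddy's frame it measured x ≈ 0 mm, y ≈ −46 mm, underside about 42 mm up, within about 0.1° of the caddy's direction after release. Its position in the wrist view was unchanged after the lift.
- **Caddy:** The floor slopes measured 0.015 and 0.010 rad, with the joints at rest. The measured load was about 6.3 N, and the view after the lift was the same as before it.
- **Contents and surroundings:** The case and coin tray stayed in their bays. No sign of anything else being touched in the pictures; I did not measure the bystanders' positions.

**Disagreements:**
- The top and wrist cameras put the caddy about 3 mm apart in y. I went by the wrist view, and the bar seated without trouble.
- One slope fit on the bar's visible faces gave −0.06 rad sideways. It probably includes side-face pixels, because the bar's top height and its direction showed it flat.
- One colour fit picked up the brown rack instead of the bar; I redid it before moving.

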